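# Open the coffee-corner cash box with its key

## Robot

A 6-joint arm with a two-finger parallel gripper is mounted at the origin on the work surface. World frame = base frame: x ahead of the robot, y to its left, z up, the work surface at z = 0. Lengths are in mm, angles in rad, forces in N, time in s.
With the tool pointing down it reaches from about 400 to 925 mm from the base axis. Payload 12.5 kg.
Tool frame: the origin (TCP) lies between the finger pads; the fingertips stand 14 mm ahead of it and the grasp point (between the pads) lies 5 mm behind it; x points along the fingers, y is the direction in which the jaws open and shut, and the axes are right-handed (so a half turn about x gives the same grasp; the last joint's range is limited). The gripper opens to 95 mm and grips with 3 to 60 N. Pads are 20 mm wide; open, the fingers measure 119 mm over their backs; the gripper's body (75 mm by 180 mm) begins 59 mm behind the grasp point.
Start: joints at [-1.424, 0.491, 1.559, -0, 1.092, -0.106], TCP at [156.345, -605.146, 228.661] pointing down, gripper open.
Joint ranges: [-3.1, 3.1], [-0.84, 2.19], [0.05, 2.79], [-1.13, 4.28], [0.06, 2.93], [-2.69, 2.69]. Speed limits (rad/s): [2.22, 2.22, 2.79, 3.14, 3.14, 3.14].

## Interface

Orientations are given as [roll, pitch, yaw] about the fixed x, y, z axes, in that order (R = Rz(yaw) Ry(pitch) Rx(roll)).
In Python, from cell import env, cams gives the robot as it stands.
- The arm moves only by the tool carry_out, never from a script. Its arguments are lists of equal length, an entry for each row: "grip": the closure, from -1 (fully open) to 1 (shut); "linear": the shift along the tool's x, y, z scaled (see below), a list of three; "turn": the turn about the tool's x scaled (see below). In form: {"grip": [grip, ...], "linear": [[tx, ty, tz], ...], "turn": [turn, ...]}. A call has 1 to 5 rows; each row shifts and turns the commanded pose from where the row before left it, along the tool's axes as they then stand; what a row does not reach is not made up. The controller multiplies each number of a shift by 0.5 m and each number of a turn by 180 degrees. A row lasts 1/10 s, in which the tool goes at most 50 mm and 8.59 degrees, less where a joint would pass 70% of its speed; a pose out of reach is approached as far as the arm can. A call with a number of a shift or a turn outside -1 to 1 is refused whole. A call with a gripper value outside its range is refused whole. The fingers move at their own pace and stop on an object; the grip force is fixed at half the most. Time passes only in rows, so rows that do not move let the fingers close. It gives the time, the measured TCP pose, the force and the opening at its end, in the units of the state.
- env.state(): the state, without advancing time (a new reading comes with each control period).
- cams.read_camera(name): name is "scene" or "top" or "wrist"; returns the picture (400x640x3 uint8, blue, green, red); there is no depth.
- cams.camera_info(name): a dict with "fx", "fy", "cx", "cy" (pixels), "dist" ([k1, k2, p1, p2, k3] as OpenCV has them; the pictures are not rectified), "view" (4x4, takes a point from world to camera coordinates). Camera axes: x right, y down, z forward; pixel columns grow to the right and rows downward; lengths in mm; the calibration is good to about 2 mm. A picture is of the moment at which its call begins: read the wrist's pose just before it. camera_info takes no time and is no camera call; for the wrist camera it gives the pose at the moment of the call.
- env.job_done(): hands the job in, once; it reports no verdict.
The state is a dict: "t": time; "joints": joint angles; "qvel": joint speeds; "tau": joint torques, N m; "eef_pos": TCP position; "tcp_rot": TCP orientation; "ft_force": force on the tool from outside, world axes, zero at the start; "moment": the same for the moment, N m; "opening": opening from 0.0 (shut) to 1.0 (fully open).
Only numpy, scipy, OpenCV 4.12 (cv2) and the standard library are available. Lean on these libraries where they do the work, as an engineer would, in place of code of your own. Each camera call takes 0.05 s, during which the arm holds its last target. There are 200 camera calls.

## Task

Unlock the cash box and open it: take the key that lies on the wooden coaster, put it fully home in the lock in the box's lid, turn it a quarter turn clockwise to draw the hidden catch, and raise the lid, which has no handle but the key, until it stands at least half-way open. Leave the key in the lock and let go; do not shift or knock over the cup, saucer, jars and other coffee things around.

Things in the scene. Friction and masses are not known exactly. Their poses are not given: they have to be found in the camera images.
- key_bow (a point): Centre of the moulded head of the loose steel key: head 36 long, 30 wide, 10 thick, with a 12 by 6 mm hole near its end. Key axes: x from head to tip, y across the width, z across the thickness. 89 mm long, 55 g, works either way round. It lies flat across the near edge of the coaster, tip roughly away from the robot, 3 degrees tip-down; the head sticks out free, its centre 25 mm above the shelf.
- key_seat (a point): The key's shoulder: point on its axis 28 mm from the head's centre towards the tip, same axes. Behind it a neck 10 long, 18 wide, 12 thick joins the head; ahead a round shank 9 in diameter and 26 long leads to the bit. The shoulder rests on the lock plate when the key is fully home, and there the key stands by itself.
- key_bit (a point): Centre of the flat bit, 33 mm from the shoulder towards the tip: 24 wide (y), 5 thick (z), 14 long, its last 3 mm slightly narrower, then a pin 5 in diameter and 3 long. Same axes as the key.
- coaster: Loose round wooden coaster under the key, 100 mm in diameter, 18 thick, 110 g; origin at the centre of its underside. It may have changed places with the saucer.
- lock (a point): Keyhole centre, top of the steel lock plate (32 by 38, 2 mm proud of the lid; 92 mm above the shelf when shut). z out of the lid, x to the hinges, y along the front edge. Slot 27 long (y), 8 wide (x), 12 by 12 in the middle, 24 deep, then room to turn. Key goes in along -z, width along y, 1.5 mm free all round; home, key_seat meets lock. Lid is flat around: front edge 37 mm off, sides 123, back 140.
- cam (a joint): Turn of the lock plug with its hidden catch, rad: 0 locked (start), 1.57 at the stop, a quarter turn clockwise seen from above. Only the fully home key turns it (0.1 rad of play, 0.06 N m). The catch frees the lid after about 1.0 rad. The turned key is held by its bit under the lock plate and cannot come out: it is the pull for the lid. It need not be turned back.
- lid (a joint): Opening of the lid, rad: 0 shut, up to 1.75; half-way open is about 0.8. The stiff hinge keeps it at any angle; 6 to 9 N at the key lift it.
- lid_hinge (a point): Point on the hinge axis at the back of the box, 136 mm behind the keyhole (lock +x) and 18 mm below it (shut); the axis runs along y, the same axes as lock.
- cashbox: Grey steel cash box with a coin slot in its lid, screwed to the shelf, 177 deep (x) by 247 wide (y) by 90 high with the lid shut; origin at the centre of its underside, its x axis from the front (robot side) to the back.
- saucer: White saucer, 124 mm in diameter, 16 high, bystander; origin under its centre.
- cup: Steel espresso cup on the saucer, 62 mm in diameter, 58 high, bystander; origin under its centre.
- canister: Clear canister, 110 mm in diameter, 150 high, white scoop hooked over its rim to 163 high, bystander; origin under its centre.
- jug: Steel milk jug, 76 mm in diameter, 92 high, handle to 68 mm from its axis, bystander; origin under its centre.
- sugar: Glass sugar jar with a wooden lid, 68 mm in diameter, 100 high, bystander; origin under its centre.
- tamper: Steel coffee tamper standing on its 58 mm foot, 82 high, bystander; origin under its centre.
- grinder: Electric coffee grinder, 100 mm in diameter, 192 high, with a push button on its lid up to 210 mm, bystander, does not move; origin under its centre.

How it is judged (in metres and radians):
On the way, in this order (a step that is already met when the one before it is completed fails the run):
1. the key is fully home in the still locked lock (distance between key_seat and lock below 0.005 m and angle between the x axis of key_bow and the z axis of lock, either way round below 0.2 rad and value of joint cam below 0.4 rad), for 0.2 s.
2. the key is turned a quarter turn, fully home (distance between key_seat and lock below 0.006 m and angle between the x axis of key_bow and the z axis of lock, either way round below 0.2 rad and value of joint cam above 1.3 rad), for 0.2 s.
At the end, for the whole second after the job is handed in: The lid stands open by at least 0.7 rad (40 degrees) and is still, with the key in its lock: shoulder within 8 mm of the keyhole, key square to the lid within 0.2 rad, plug still turned by more than 1.1 rad (distance between key_seat and lock below 0.008 m and angle between the x axis of key_bow and the z axis of lock, either way round below 0.2 rad and value of joint cam above 1.1 rad and value of joint lid above 0.7 rad and velocity of joint lid between -0.05 and 0.05 rad/s); the robot touches nothing.
It fails at once if a bystander is shifted by more than 30 mm (distance of any of saucer, cup, canister, jug, sugar, tamper from where it was at the start of the episode above 0.03 m).
It also fails if it takes over 61 s, if anything falls off the work surface, if the arm or the gripper's body presses on something with over 40 N, if the wrist force passes 120 N, or if a joint passes its speed limit or range.

## Working session

There is one attempt and no reset: what is moved stays moved. The work goes in short steps, Python scripts to look and compute and a tool call to move; the robot and the scene stay as the last step left them, time stands still between calls to the robot, and variables do not carry over. Pictures are saved under pics/ and viewed, about 8 in all and at most 12, crops included, and the job is handed in when it is done.

Besides the shell and the picture viewer there is one more tool, called after "Request:" by a JSON object that holds its "api" and its "payload", one argument or row to a line. carry_out: Moves the arm, as the interface text tells. Shifts and turns lie within -1 to 1; 1 stands for 0.5 m of shift or 180 degrees of turn. Its arguments: {"type":"object","properties":{"grip":{"type":"array"},"linear":{"type":"array"},"turn":{"type":"array"}},"required":["grip","linear","turn"]}

```bash
mkdir -p pics; ls; cat > h.py <<'E'
import numpy as np, cv2
from cell import env, cams
def grab(n,f=None):
    i=cams.camera_info(n); im=cams.read_camera(n)
    if f: cv2.imwrite('pics/'+f,im)
    return im,i
def K(i): return np.array([[i['fx'],0,i['cx']],[0,i['fy'],i['cy']],[0,0,1.]]),np.array(i['dist'],float)
def ray(i,uv,z):  # pixel -> world point on plane z
    k,d=K(i); V=np.array(i['view'],float); R,t=V[:3,:3],V[:3,3]
    p=cv2.undistortPoints(np.array(uv,float).reshape(-1,1,2),k,d).reshape(-1,2)
    c=-R.T@t; w=np.c_[p,np.ones(len(p))]@R
    return c+w*((np.broadcast_to(z,len(p))-c[2])/w[:,2])[:,None]
def proj(i,P):
    k,d=K(i); V=np.array(i['view'],float)
    return cv2.projectPoints(np.array(P,float).reshape(-1,1,3),cv2.Rodrigues(V[:3,:3])[0],V[:3,3],k,d)[0].reshape(-1,2)
E
python3 - <<'E'
from h import *
for n in('top','scene','wrist'):
    im,i=grab(n,n+'0.png'); V=np.array(i['view']); print(n,i['fx'],-V[:3,:3].T@V[:3,3],V[2,:3])
print(env.state())
a=cv2.imread('pics/scene0.png');b=cv2.imread('pics/wrist0.png')
cv2.imwrite('pics/sw.png',np.vstack([cv2.resize(a,(480,300)),cv2.resize(b,(480,300))]))
E
```

```text
pics
top 363.0735109239828 [ 385.76338751    8.19336823 1297.43977086] [ 0.21146283 -0.01601244 -0.97725487]
scene 462.54230112069826 [1313.71227399 -626.53657313  975.88981044] [-0.52006962  0.49772113 -0.69411906]
wrist 295.39416385958805 [ 222.21653502 -588.34351575  384.39608192] [-0.23402214 -0.06038994 -0.9703539 ]
{'t': 0.15, 'joints': array([-1.42361835e+00,  4.91404644e-01,  1.55927956e+00, -2.37100150e-05,
        1.09168183e+00, -1.05620728e-01]), 'qvel': array([ 0.00189028, -0.00085725, -0.00153995,  0.00015701, -0.00074472,
        0.00028353]), 'tau': array([ 1.57737497e-03, -6.12897348e+01, -2.58278257e+01,  6.93264138e-02,
        4.73232544e-02, -7.66777362e-05]), 'eef_pos': array([ 156.304153  , -604.98766455,  228.2165003 ]), 'tcp_rot': array([-1.64922892,  1.57002266,  1.74517338]), 'ft_force': array([-0.27775005,  0.46975702,  0.50724976]), 'moment': array([-0.0257135 ,  0.02648841,  0.0536019 ]), 'opening': 0.9980465233191153}
```

View pics/top0.png

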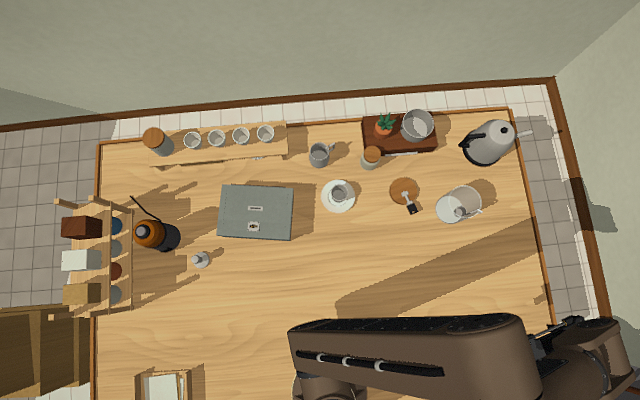

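View pics/sw.png

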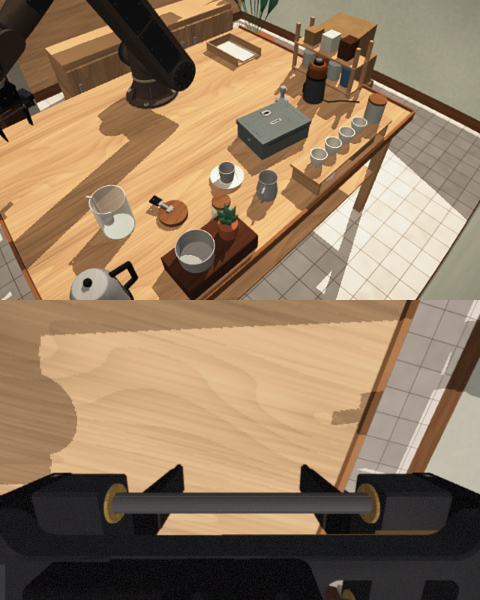

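The top view shows the box lid, with its coin slot near (255,209) and its lock plate near (253,226). The coaster is at (404,191), with the dark key head near (412,209) sticking out towards the robot. The saucer and cup are at (338,196), the jug at (319,155), the canister at (458,207) and the tamper at (200,260). Next I turn these pixels into positions.

```bash
python3 - <<'E'
from h import *
i=cams.camera_info('top')
for n,uv,z in [('lock',(253,226),92),('lidFL',(216.5,236),90),('lidFR',(291,240),90),('lidBR',(293,186),90),('lidBL',(223,184),90),('coaster',(404,190.5),18),('head',(412,209),25),('keytip',(405,193),22),('saucer',(338,196),10),('jug',(319,155),92),('can',(460,203),0),('tamper',(200,258),40),('sugar',(372,152),100)]:
    p=ray(i,uv,z)[0]; print(n,p.round(0),round(np.hypot(*p[:2])))
im=cv2.imread('pics/top0.png')
a=cv2.resize(im[165:225,370:450],(800,600),interpolation=cv2.INTER_CUBIC);cv2.imwrite('pics/k.png',a)
s=env.state(); from scipy.spatial.transform import Rotation as R
print(R.from_euler('xyz',s['tcp_rot']).as_matrix().round(3))
print(np.array(cams.camera_info('wrist')['view']).round(3))
E
```

```text
lock [566. 205.  92.] 602
lidFL [543. 329.  90.] 635
lidFR [508.  82.  90.] 515
lidBR [692.  61.  90.] 694
lidBL [721. 301.  90.] 781
coaster [ 657. -336.   18.] 738
head [ 585. -353.   25.] 684
keytip [ 646. -337.   22.] 729
saucer [660. -96.  10.] 667
jug [794. -38.  92.] 795
can [ 595. -541.    0.] 804
tamper [479. 403.  40.] 626
sugar [ 786. -222.  100.] 817
[[-0.     0.25  -0.968]
 [ 0.001 -0.968 -0.25 ]
 [-1.    -0.001 -0.   ]]
[[ 2.50000e-01 -9.68000e-01  0.00000e+00 -6.25273e+02]
 [-9.39000e-01 -2.43000e-01  2.42000e-01 -2.69930e+01]
 [-2.34000e-01 -6.10000e-02 -9.70000e-01  3.89449e+02]
 [ 0.00000e+00  0.00000e+00  0.00000e+00  1.00000e+00]]
```

Request:
{"api": "carry_out", "payload": {
  "grip": [-1, -1, -1, -1, -1],
  "linear": [
    [0, -0.028, -0.094],
    [0, -0.028, -0.094],
    [0, -0.028, -0.094],
    [0, -0.028, -0.094],
    [0, -0.028, -0.094]
  ],
  "turn": [0, 0, 0, 0, 0]
}}

```text
t: 0.65
eef_pos: [367.8, -477.3, 228.6]
tcp_rot: [-1.077, 1.571, 2.317]
ft_force: [-0.2, -1.0, -0.1]
opening: 1.002
```

Request:
{"api": "carry_out", "payload": {
  "grip": [-1, -1, -1, -1, -1],
  "linear": [
    [0, -0.028, -0.094],
    [0, -0.028, -0.094],
    [0, -0.028, -0.094],
    [0, -0.028, -0.094],
    [0, -0.028, -0.094]
  ],
  "turn": [0, 0, 0, 0, 0]
}}

```text
t: 1.15
eef_pos: [577.9, -350.6, 228.5]
tcp_rot: [-0.661, 1.57, 2.733]
ft_force: [-0.1, -0.9, -0.4]
opening: 0.998
```

Request:
{"api": "carry_out", "payload": {
  "grip": [-1, -1],
  "linear": [
    [0, 0, 0],
    [0, 0, 0]
  ],
  "turn": [0, 0]
}}

```text
t: 1.35
eef_pos: [576.8, -351.2, 228.0]
tcp_rot: [-0.652, 1.57, 2.745]
ft_force: [-0.8, 0.2, -0.2]
opening: 1.001
```

```bash
python3 - <<'E'
from h import *
s=env.state();im,i=grab('wrist','w1.png');print(s['t'],s['eef_pos'],s['tcp_rot'],s['ft_force'])
for P in ([585,-353,25],[646,-337,22],[657,-336,18]): print(proj(i,P))
E
```

```text
1.35 [ 576.84488488 -351.17190975  227.98471453] [-0.65197578  1.56980133  2.74451121] [-0.81931178  0.2418734  -0.2237923 ]
[[324.78149779 173.5966931 ]]
[[324.79590331 120.66442359]]
[[326.30109353 111.25237639]]
```

View pics/w1.png

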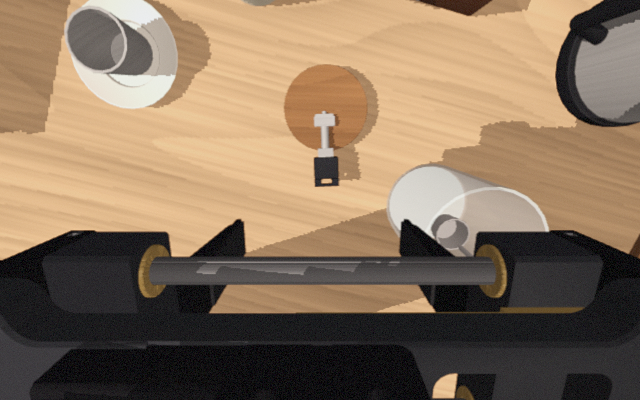

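The wrist view shows the key lying straight up the picture. Its head spans about (315–338, 155–186) with the hole at the near end, and the bit is near (324,119). The canister base is to the right, near (432,205). I measure these and check them against the key's known sizes.

```bash
python3 - <<'E'
from h import *
from scipy.spatial.transform import Rotation as R
i=cams.camera_info('wrist')
im=cv2.imread('pics/w1.png')
g=im.max(2)
m=(g<75).astype(np.uint8); m[:145]=0;m[200:]=0;m[:,:300]=0;m[:,355:]=0
ys,xs=np.nonzero(m);print(xs.min(),xs.max(),ys.min(),ys.max())
c=cv2.minAreaRect(np.c_[xs,ys].astype(np.float32));print(c)
q=ray(i,cv2.boxPoints(c),30);print(q.round(1),np.linalg.norm(np.diff(q,axis=0),axis=1))
h=ray(i,[c[0]],30)[0]; bit=ray(i,[(324,119)],24)[0]
print('head',h,'bit',bit,np.linalg.norm(bit-h),np.degrees(np.arctan2(*(bit-h)[[1,0]])))
T=R.from_euler('xyz',env.state()['tcp_rot']).as_matrix();print(T.round(4),np.degrees(np.arctan2(T[1,1],T[0,1])))
print('can',ray(i,[(388,205),(427,166)],[75,0]), 'coaster',ray(i,[(285,107),(368,107),(326,65)],18))
print(T.T@(h-env.state()['eef_pos']))
cv2.imwrite('pics/w1c.png',cv2.resize(im[90:200,260:400],(764,600),interpolation=cv2.INTER_CUBIC))
E
```

```text
315 337 157 185
((326.0, 171.0), (28.0, 22.0), 90.0)
[[ 601.5 -337.2   30. ]
 [ 608.1 -362.7   30. ]
 [ 575.1 -371.7   30. ]
 [ 568.3 -345.6   30. ]] [26.32634614 34.20551234 26.94292512]
head [ 588.41053157 -354.24957961   30.        ] bit [ 646.81311862 -336.56411463   24.        ] 61.31588575648107 16.847356278727744
[[-9.000e-04  2.507e-01 -9.681e-01]
 [ 3.000e-04 -9.681e-01 -2.507e-01]
 [-1.000e+00 -5.000e-04  8.000e-04]] -75.48361808020859
can [[ 576.03784096 -426.59211786   75.        ]
 [ 623.38819189 -482.09166628    0.        ]] coaster [[ 648.62996796 -288.22324933   18.        ]
 [ 673.37382155 -383.74149644   18.        ]
 [ 705.6775263  -323.63961363   18.        ]]
[198.16934486   5.38767259 -11.58196453]
```

View pics/w1c.png

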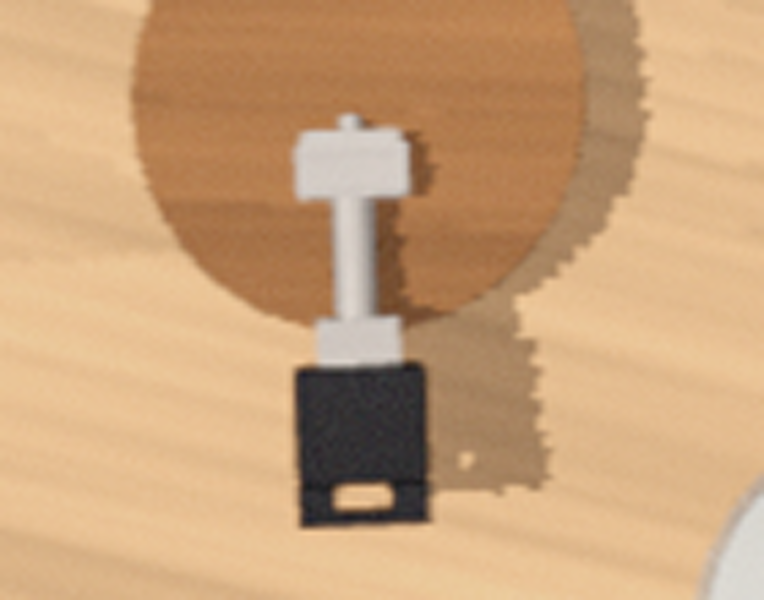

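The crop confirms the sizes: head centre to bit measures 61 mm, as stated. The canister looks close to where the gripper body would come down, so I fit its position with model circles before descending.

```bash
python3 - <<'E'
from h import *
from scipy.optimize import least_squares
i=cams.camera_info('wrist')
a=np.linspace(0,2*np.pi,180)
circ=lambda c,r,z:np.c_[c[0]+r*np.cos(a),c[1]+r*np.sin(a),np.full(180,z)]
def f(c):
    b=proj(i,circ(c,55,0));t=proj(i,circ(c,55,150))
    return [b[:,0].min()-388,t[:,0].max()-547,b[:,1].min()-165,t[:,1].min()-188]
r=least_squares(f,[590,-500],diff_step=1e-4);c=r.x;print(c,r.fun)
p=np.array([592.2,-353.1]);T=np.array([[.2507,-.9681],[-.9681,-.2507]])
print('canister rel p (tool y,z):',T.T@(c-p))
im=cv2.imread('pics/w1.png');j=cams.camera_info('top');tp=cv2.imread('pics/top0.png')
for z in(0,150):
    cv2.polylines(im,[proj(i,circ(c,55,z)).round().astype(int)],1,(0,0,255))
for z in(0,150):
    cv2.polylines(tp,[proj(j,circ(c,55,z)).round().astype(int)],1,(0,0,255))
cv2.polylines(tp,[proj(j,circ((660,-336),50,18)).round().astype(int)],1,(0,0,255))
cv2.imwrite('pics/c.png',np.hstack([cv2.resize(im[140:280,360:560],(400,280)),cv2.resize(tp[165:235,390:490],(400,280))]))
E
```

```text
[ 573.22215317 -497.16790019] [-3.58011933  2.26073782 -1.022533    0.95108342]
canister rel p (tool y,z): [134.71438797  54.49027609]
```

View pics/c.png

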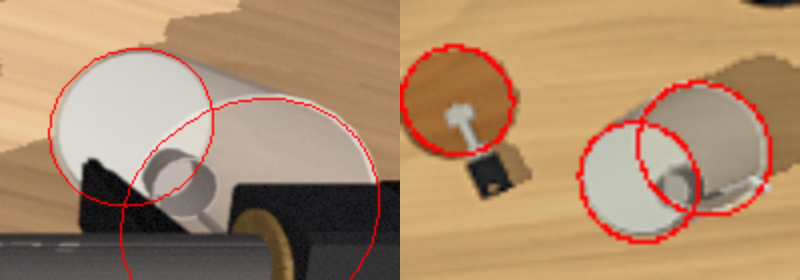

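The overlay fits both pictures, so the canister stands at about (573,-497). With the jaws straight across the key, a gripper-body corner would hit it. I therefore turn 15° counter-clockwise, grip nearer the neck, and go part-way down before measuring again.

Request:
{"api": "carry_out", "payload": {
  "grip": [-1, -1, -1, -1, -1],
  "linear": [
    [0, 0, 0],
    [0, 0, 0],
    [0, 0.021, -0.033],
    [0.1, 0, 0],
    [0.1, 0, 0]
  ],
  "turn": [-0.043, -0.043, 0, 0, 0]
}}

```text
t: 1.9
eef_pos: [595.3, -354.6, 128.9]
tcp_rot: [1.929, 1.567, -0.691]
ft_force: [0.5, -0.6, -0.9]
opening: 1.002
```

Request:
{"api": "carry_out", "payload": {
  "grip": [-1, -1],
  "linear": [
    [0, 0, 0],
    [0, 0, 0]
  ],
  "turn": [0, 0]
}}

```text
t: 2.1
eef_pos: [595.3, -354.0, 129.5]
tcp_rot: [-0.976, 1.57, 2.687]
ft_force: [0.3, -0.6, 1.6]
opening: 0.999
```

```bash
python3 - <<'E'
from h import *
from scipy.spatial.transform import Rotation as R
s=env.state();im,i=grab('wrist','w2.png');e=s['eef_pos'];print(s['t'],e,s['joints'].round(3))
T=R.from_euler('xyz',s['tcp_rot']).as_matrix();print(T.round(3))
g=proj(i,[[588.4,-354.2,30]])[0];print(g)
m=(im.max(2)<75).astype(np.uint8)
n,l,st,ce=cv2.connectedComponentsWithStats(m)
k=min((k for k in range(1,n) if st[k,4]>300),key=lambda k:np.hypot(*(ce[k]-g)));print(st[k],ce[k])
ys,xs=np.nonzero(l==k);c=cv2.minAreaRect(np.c_[xs,ys].astype(np.float32))
q=ray(i,cv2.boxPoints(c),30);print(q.round(1),np.linalg.norm(np.diff(q,axis=0),axis=1));print('c',q.mean(0))
E
```

```text
2.1 [ 595.30067813 -354.02479398  129.5154774 ] [-0.632  0.685  1.473 -0.     0.984  0.418]
[[-0.001  0.498 -0.867]
 [ 0.    -0.867 -0.498]
 [-1.    -0.     0.   ]]
[317.79715646 207.49617214]
[ 298  185   39   43 1098] [317.30236794 205.54462659]
[[ 567.6 -345.    30. ]
 [ 601.9 -334.4   30. ]
 [ 610.4 -361.2   30. ]
 [ 576.2 -372.8   30. ]] [35.91247873 28.16381116 36.13180623]
c [ 589.03692162 -353.3642781    30.        ]
```

The head measures 36 × 28 mm with its centre at (589.0,-353.4), which agrees with the first reading. I descend, grip and lift.

Request:
{"api": "carry_out", "payload": {
  "grip": [-1, -1, -1, -1, -1],
  "linear": [
    [0, -0.004, -0.005],
    [0.07, 0, 0],
    [0.07, 0, 0],
    [0.065, 0, 0],
    [0, 0, 0]
  ],
  "turn": [0, 0, 0, 0, 0]
}}

```text
t: 2.65
eef_pos: [596.2, -349.2, 24.3]
tcp_rot: [-1.128, 1.567, 2.537]
ft_force: [-0.3, 0.7, -0.3]
opening: 0.997
```

Request:
{"api": "carry_out", "payload": {
  "grip": [1, 1, 1, 1, 1],
  "linear": [
    [0, 0, 0],
    [0, 0, 0],
    [0, 0, 0],
    [0, 0, 0],
    [0, 0, 0]
  ],
  "turn": [0, 0, 0, 0, 0]
}}

```text
t: 3.15
eef_pos: [597.3, -350.1, 27.0]
tcp_rot: [1.93, 1.57, -0.688]
ft_force: [-0.4, -0.6, 0.8]
opening: 0.641
```

Request:
{"api": "carry_out", "payload": {
  "grip": [1, 1, 1, 1, 1],
  "linear": [
    [0, 0, 0],
    [0, 0, 0],
    [0, 0, 0],
    [0, 0, 0],
    [0, 0, 0]
  ],
  "turn": [0, 0, 0, 0, 0]
}}

```text
t: 3.65
eef_pos: [597.0, -349.9, 26.1]
tcp_rot: [-0.536, 1.571, 3.129]
ft_force: [-0.4, -0.5, 0.1]
opening: 0.336
```

Request:
{"api": "carry_out", "payload": {
  "grip": [1, 1, 1, 1, 1],
  "linear": [
    [0, 0, 0],
    [0, 0, 0],
    [0, 0, 0],
    [-0.02, 0, 0],
    [-0.05, 0, 0]
  ],
  "turn": [0, 0, 0, 0, 0]
}}

```text
t: 4.15
eef_pos: [596.2, -349.3, 60.0]
tcp_rot: [-1.147, 1.567, 2.517]
ft_force: [0.5, 0.1, -1.2]
opening: 0.336
```

Request:
{"api": "carry_out", "payload": {
  "grip": [1, 1, 1, 1, 1],
  "linear": [
    [-0.08, 0, 0],
    [-0.1, 0, 0],
    [-0.1, 0, 0],
    [-0.02, 0, 0],
    [0, 0, 0]
  ],
  "turn": [0, 0, 0, 0, 0]
}}

```text
t: 4.65
eef_pos: [597.5, -350.1, 213.8]
tcp_rot: [1.986, 1.567, -0.632]
ft_force: [-0.4, -0.5, -1.6]
opening: 0.335
```

```bash
python3 - <<'E'
from h import *
s=env.state();im,i=grab('wrist','w3.png');e=s['eef_pos'];print(s['t'],e,s['opening'],s['ft_force'])
print(proj(i,[e]))
cv2.imwrite('pics/w3c.png',cv2.resize(im[100:320,160:480],(800,550)))
E
```

```text
4.65 [ 597.5051951  -350.11092819  213.82873902] 0.3350851698915216 [-0.4120291  -0.51819815 -1.58672318]
[[321.2479391  245.91617922]]
```

View pics/w3c.png

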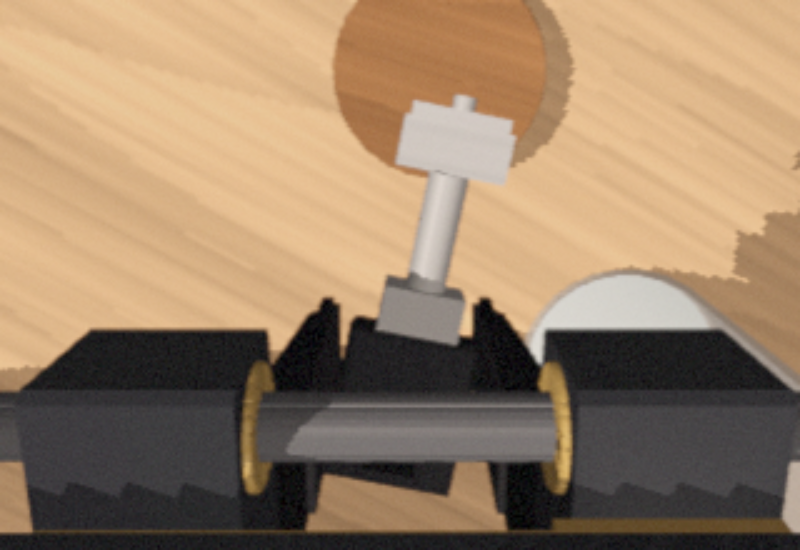

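The key is held, but about 12° askew: it jammed at the pad edges, with the neck near (328,225) and the bit near (343,156) in full-picture pixels. I will put it back across the coaster in a freer direction and grip it again square. I measure its direction in the hand first.

```bash
python3 - <<'E'
from h import *
from scipy.spatial.transform import Rotation as R
s=env.state();i=cams.camera_info('wrist');e=s['eef_pos'];T=R.from_euler('xyz',s['tcp_rot']).as_matrix()
b=ray(i,[(343.2,156)],211)[0];n=ray(i,[(328,224.8)],218)[0]
a=np.degrees(np.arctan2(*(b-n)[[1,0]]));d=np.array([np.cos(np.radians(a)),np.sin(np.radians(a))])
h=b[:2]-61*d
print(e,b,n,np.linalg.norm(b-n),a,'tool y',np.degrees(np.arctan2(T[1,1],T[0,1])))
print('head rel tcp in tool yz',T[:2,1:].T@(h-e[:2]), 'shoulder-based',T[:2,1:].T@(n[:2]-23*d-e[:2]))
print(T.round(3))
# coaster in w3
print('coaster',ray(i,[(160+334*.4,100+60*.4),(160+545*.4,100+60*.4)],18))
E
```

```text
[ 596.90545051 -349.7286031   211.3889891 ] [ 646.82463998 -334.34834443  211.        ] [ 611.71188905 -345.35146314  218.        ] 37.45629318429136 17.399182144395045 tool y -60.03514344676082
head rel tcp in tool yz [-1.66240616  8.61033783] shoulder-based [-1.40054934  7.43555209]
[[ 0.     0.499 -0.866]
 [-0.    -0.866 -0.499]
 [-1.     0.001 -0.   ]]
coaster [[ 638.77868693 -288.76526219   18.        ]
 [ 687.27244657 -372.84128445   18.        ]]
```

Request:
{"api": "carry_out", "payload": {
  "grip": [1, 1, 1, 1, 1],
  "linear": [
    [0, 0, 0],
    [0, 0, 0],
    [0, 0, 0],
    [0, 0, 0],
    [0, 0, 0]
  ],
  "turn": [-0.0413, -0.0413, -0.0413, -0.0413, -0.0413]
}}

```text
t: 5.2
eef_pos: [596.4, -349.5, 208.3]
tcp_rot: [-1.785, 1.567, 2.533]
ft_force: [-1.2, -0.5, -0.1]
opening: 0.337
```

Request:
{"api": "carry_out", "payload": {
  "grip": [1, 1, 1, 1, 1],
  "linear": [
    [0, 0, 0],
    [0, 0.044, 0.032],
    [0, 0.044, 0.032],
    [0.1, 0, 0],
    [0.1, 0, 0]
  ],
  "turn": [-0.0413, 0, 0, 0, 0]
}}

```text
t: 5.7
eef_pos: [630.7, -392.6, 108.0]
tcp_rot: [-1.873, 1.57, 2.57]
ft_force: [0.8, -0.1, -2.0]
opening: 0.337
```

Request:
{"api": "carry_out", "payload": {
  "grip": [1, 1, 1],
  "linear": [
    [0.1, 0, 0],
    [0.04, 0, 0],
    [0, 0, 0]
  ],
  "turn": [0, 0, 0]
}}

```text
t: 6.0
eef_pos: [628.5, -390.7, 34.7]
tcp_rot: [-1.94, 1.561, 2.503]
ft_force: [-0.9, -0.2, -0.3]
opening: 0.337
```

```bash
python3 - <<'E'
from h import *
s=env.state();print(s['t'],s['eef_pos'],s['joints'].round(2),s['ft_force'],s['opening'])
E
```

```text
6.0 [ 628.51707202 -390.70533948   34.6893511 ] [-0.65  0.86  1.38 -0.    0.91 -0.38] [-0.94418463 -0.19457472 -0.2994174 ] 0.33676877113118925
```

Request:
{"api": "carry_out", "payload": {
  "grip": [1, 1, 1],
  "linear": [
    [0, 0, 0],
    [0.006, 0, 0],
    [0, 0, 0]
  ],
  "turn": [0, 0, 0]
}}

```text
t: 6.3
eef_pos: [631.3, -392.7, 39.3]
tcp_rot: [1.154, 1.569, -0.687]
ft_force: [0.3, -0.2, -0.0]
opening: 0.342
```

Request:
{"api": "carry_out", "payload": {
  "grip": [1, 1, 1],
  "linear": [
    [0.006, 0, 0],
    [0.003, 0, 0],
    [0, 0, 0]
  ],
  "turn": [0, 0, 0]
}}

```text
t: 6.6
eef_pos: [631.0, -392.5, 33.7]
tcp_rot: [0.623, 1.571, -1.217]
ft_force: [-0.2, -0.6, -1.0]
opening: 0.339
```

Request:
{"api": "carry_out", "payload": {
  "grip": [1, 1, 1],
  "linear": [
    [0.006, 0, 0],
    [0.006, 0, 0],
    [0, 0, 0]
  ],
  "turn": [0, 0, 0]
}}

```text
t: 6.9
eef_pos: [630.8, -392.3, 27.0]
tcp_rot: [-1.855, 1.57, 2.588]
ft_force: [-0.3, -1.0, -0.2]
opening: 0.335
```

Request:
{"api": "carry_out", "payload": {
  "grip": [-1, -1, -1, -1, -1],
  "linear": [
    [0, 0, 0],
    [0, 0, 0],
    [0, 0, 0],
    [0, 0, 0],
    [0, 0, 0]
  ],
  "turn": [0, 0, 0, 0, 0]
}}

```text
t: 7.4
eef_pos: [631.0, -392.5, 27.8]
tcp_rot: [0.948, 1.571, -0.892]
ft_force: [-0.9, 0.2, 0.2]
opening: 0.699
```

Request:
{"api": "carry_out", "payload": {
  "grip": [-1, -1, -1, -1, -1],
  "linear": [
    [0, 0, 0],
    [-0.04, 0, 0],
    [-0.08, 0, 0],
    [-0.08, 0, 0],
    [0, 0, 0]
  ],
  "turn": [0, 0, 0, 0.0345, 0.0345]
}}

```text
t: 7.9
eef_pos: [632.8, -393.8, 134.1]
tcp_rot: [1.412, 1.562, -0.649]
ft_force: [0.9, 0.2, -0.5]
opening: 0.999
```

```bash
cat > head.py <<'E'
from h import *
from scipy.spatial.transform import Rotation as R
s=env.state();im,i=grab('wrist','w4.png');e=s['eef_pos'];print(s['t'],e,s['joints'].round(3),s['opening'])
T=R.from_euler('xyz',s['tcp_rot']).as_matrix();print('yaw',np.degrees(np.arctan2(T[1,1],T[0,1])))
import sys
g=proj(i,[[float(sys.argv[1]),float(sys.argv[2]),30]])[0];print(g)
m=(im.max(2)<75).astype(np.uint8)
n,l,st,ce=cv2.connectedComponentsWithStats(m)
k=min((k for k in range(1,n) if st[k,4]>300),key=lambda k:np.hypot(*(ce[k]-g)));print(st[k],ce[k])
ys,xs=np.nonzero(l==k);c=cv2.minAreaRect(np.c_[xs,ys].astype(np.float32))
q=ray(i,cv2.boxPoints(c),30);print(np.linalg.norm(np.diff(q,axis=0),axis=1).round(1));h=q.mean(0)
d=q[:-1]-q[1:];d=d[np.argmax(np.linalg.norm(d,axis=1))];print('head',h,'dir mod 180',np.degrees(np.arctan2(d[1],d[0]))%180)
print('head rel tcp tool yz',T[:,1:].T@(h-e))
E
python3 head.py 627 -400
```

```text
7.9 [ 632.83648896 -393.801199    134.08085551] [-0.645  0.749  1.32  -0.     1.063 -0.155] 0.9994014587314535
yaw -28.092932800221053
[317.94579095 207.92117417]
[ 304  189   31   39 1060] [319.3254717  207.89339623]
[27.1 36.3 28. ]
head [ 627.68213612 -400.79031562   30.        ] dir mod 180 62.48175680858634
head rel tcp tool yz [-2.18679681  8.44363292]
```

The key now lies at 62.5° with its head at (627.7,-400.8), and the jaws are square to it within about 0.5°. I grip again.

Request:
{"api": "carry_out", "payload": {
  "grip": [-1, -1, -1, -1, -1],
  "linear": [
    [0, -0.002, 0],
    [0.07, 0, 0],
    [0.07, 0, 0],
    [0.05, 0, 0],
    [0, 0, 0]
  ],
  "turn": [0, 0, 0, 0, 0]
}}

```text
t: 8.45
eef_pos: [628.0, -390.5, 27.4]
tcp_rot: [-1.718, 1.562, 2.511]
ft_force: [-0.5, -0.0, -0.8]
opening: 1.001
```

Request:
{"api": "carry_out", "payload": {
  "grip": [-1, -1],
  "linear": [
    [0, 0, 0],
    [0, 0, 0]
  ],
  "turn": [0, 0]
}}

```text
t: 8.65
eef_pos: [630.6, -392.4, 34.0]
tcp_rot: [1.375, 1.569, -0.681]
ft_force: [-0.4, -0.5, -0.4]
opening: 1.004
```

Request:
{"api": "carry_out", "payload": {
  "grip": [-1, 1, 1, 1, 1],
  "linear": [
    [0.012, 0, 0],
    [0, 0, 0],
    [0, 0, 0],
    [0, 0, 0],
    [0, 0, 0]
  ],
  "turn": [0, 0, 0, 0, 0]
}}

```text
t: 9.15
eef_pos: [630.2, -392.0, 26.9]
tcp_rot: [1.265, 1.57, -0.792]
ft_force: [-0.6, -0.2, 0.6]
opening: 0.717
```

Request:
{"api": "carry_out", "payload": {
  "grip": [1, 1, 1, 1, 1],
  "linear": [
    [0, 0, 0],
    [0, 0, 0],
    [0, 0, 0],
    [0, 0, 0],
    [0, 0, 0]
  ],
  "turn": [0, 0, 0, 0, 0]
}}

```text
t: 9.65
eef_pos: [630.1, -392.0, 26.6]
tcp_rot: [0.705, 1.571, -1.352]
ft_force: [-0.4, -1.0, 0.1]
opening: 0.312
```

Request:
{"api": "carry_out", "payload": {
  "grip": [1, 1, 1, 1, 1],
  "linear": [
    [0, 0, 0],
    [0, 0, 0],
    [0, 0, 0],
    [-0.02, 0, 0],
    [-0.05, 0, 0]
  ],
  "turn": [0, 0, 0, 0, 0]
}}

```text
t: 10.15
eef_pos: [629.2, -391.4, 60.3]
tcp_rot: [-1.715, 1.567, 2.511]
ft_force: [0.4, -0.2, 0.9]
opening: 0.315
```

Request:
{"api": "carry_out", "payload": {
  "grip": [1, 1, 1, 1, 1],
  "linear": [
    [-0.08, 0, 0],
    [-0.1, 0, 0],
    [-0.1, 0, 0],
    [-0.02, 0, 0],
    [0, 0, 0]
  ],
  "turn": [0, 0, 0, 0, 0]
}}

```text
t: 10.65
eef_pos: [630.5, -392.3, 214.7]
tcp_rot: [1.397, 1.566, -0.66]
ft_force: [0.1, -0.4, -1.2]
opening: 0.313
```

```bash
python3 - <<'E'
from h import *
s=env.state();im,i=grab('wrist','w5.png');e=s['eef_pos'];print(s['t'],e,s['opening'],s['ft_force'],s['joints'].round(2))
im2,j=grab('top','t5.png')
cv2.imwrite('pics/w5c.png',np.hstack([cv2.resize(im[90:290,200:440],(480,400)),cv2.resize(im2[160:260,200:280],(320,400),interpolation=cv2.INTER_CUBIC)]))
E
```

```text
10.65 [ 630.52739281 -392.27984812  214.73296963] 0.3127397141519611 [ 0.13212549 -0.38660564 -1.2344899 ] [-0.65  0.68  1.25 -0.    1.22 -0.16]
```

View pics/w5c.png

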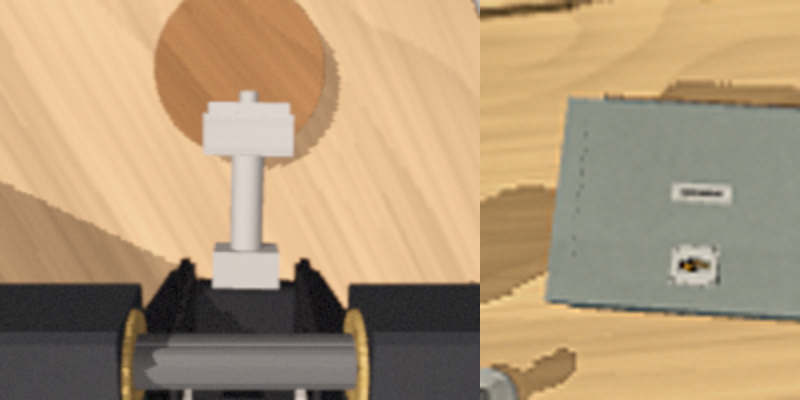

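Now the key is held square: the opening is 29.7 mm and the shank runs straight up the picture at column 247 of the crop. It stays horizontal, so I have to lever it upright against the box's front edge. First I travel to the box and turn the tip towards the robot, at jaw yaw about 82°.

Request:
{"api": "carry_out", "payload": {
  "grip": [1, 1, 1, 1, 1],
  "linear": [
    [0, -0.0444, -0.0806],
    [0, -0.0444, -0.0806],
    [0, -0.0444, -0.0806],
    [0, -0.0444, -0.0806],
    [0, -0.0444, -0.0806]
  ],
  "turn": [0, 0, 0, 0, 0]
}}

```text
t: 11.25
eef_pos: [625.1, -160.0, 209.3]
tcp_rot: [-1.429, 1.567, 2.797]
ft_force: [0.2, 0.6, -0.6]
opening: 0.311
```

Request:
{"api": "carry_out", "payload": {
  "grip": [1, 1, 1, 1, 1],
  "linear": [
    [0, -0.0444, -0.0806],
    [0, -0.0444, -0.0806],
    [0, -0.0444, -0.0806],
    [0, -0.0444, -0.0806],
    [0, -0.0444, -0.0806]
  ],
  "turn": [0, 0, 0, 0, 0]
}}

```text
t: 11.75
eef_pos: [621.1, 69.8, 209.4]
tcp_rot: [-1.05, 1.567, -3.107]
ft_force: [0.3, -0.8, -0.1]
opening: 0.312
```

Request:
{"api": "carry_out", "payload": {
  "grip": [1, 1, 1, 1, 1],
  "linear": [
    [0, -0.0444, -0.0806],
    [0, -0.0444, -0.0806],
    [0, 0, 0],
    [0, 0, 0],
    [0, 0, 0]
  ],
  "turn": [0, 0, -0.0471, -0.0471, -0.0471]
}}

```text
t: 12.25
eef_pos: [619.6, 160.5, 209.2]
tcp_rot: [-1.349, 1.567, -2.954]
ft_force: [0.3, 0.6, -1.5]
opening: 0.313
```

Request:
{"api": "carry_out", "payload": {
  "grip": [1, 1, 1, 1, 1],
  "linear": [
    [0, 0, 0],
    [0, 0, 0],
    [0, 0, 0],
    [0, 0, 0],
    [0, 0, 0]
  ],
  "turn": [-0.0471, -0.0471, -0.0471, -0.0471, -0.0471]
}}

```text
t: 12.75
eef_pos: [619.7, 159.9, 209.3]
tcp_rot: [-2.104, 1.567, -2.971]
ft_force: [-0.1, -0.2, -0.5]
opening: 0.311
```

Request:
{"api": "carry_out", "payload": {
  "grip": [1, 1, 1, 1, 1],
  "linear": [
    [0, 0, 0],
    [0, 0, 0],
    [0, 0, 0],
    [0, 0, 0],
    [0, 0, 0]
  ],
  "turn": [-0.0471, -0.0471, -0.0471, -0.0471, -0.0471]
}}

```text
t: 13.25
eef_pos: [619.8, 159.9, 209.2]
tcp_rot: [-2.846, 1.567, -2.974]
ft_force: [0.1, 0.5, -0.5]
opening: 0.312
```

Request:
{"api": "carry_out", "payload": {
  "grip": [1, 1],
  "linear": [
    [0, 0, 0],
    [0, 0, 0]
  ],
  "turn": [0, 0]
}}

```text
t: 13.45
eef_pos: [620.1, 160.0, 210.2]
tcp_rot: [-2.822, 1.568, -2.96]
ft_force: [0.2, 0.2, -0.4]
opening: 0.311
```

```bash
python3 - <<'E'
from h import *
from scipy.spatial.transform import Rotation as R
s=env.state();im,i=grab('wrist','w6.png');e=s['eef_pos'];print(s['t'],e,s['opening'],s['joints'].round(2))
T=R.from_euler('xyz',s['tcp_rot']).as_matrix();print('yaw',np.degrees(np.arctan2(T[1,1],T[0,1])),proj(i,[[565,203,92]]))
E
```

```text
13.45 [620.07249681 159.95626699 210.16536922] 0.310820422253869 [ 0.15  0.53  1.54 -0.    1.07 -1.28]
yaw 82.10570035996564 [[361.14503375 130.8407532 ]]
```

View pics/w6.png

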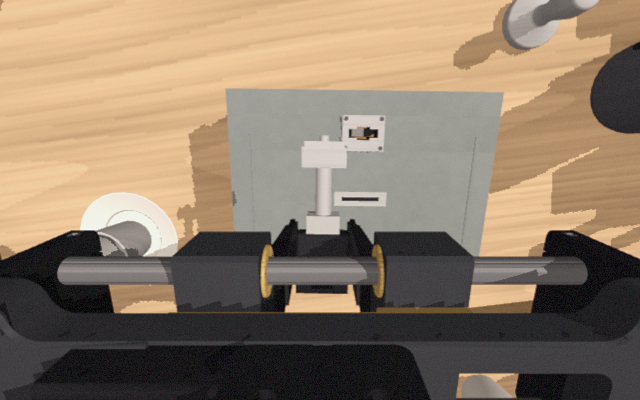

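The lock plate's centre is at (363,133), and the lid's front edge runs from (227,89) to (503,93). The key in hand points towards that edge.

```bash
python3 - <<'E'
from h import *
from scipy.spatial.transform import Rotation as R
i=cams.camera_info('wrist');s=env.state();e=s['eef_pos'];T=R.from_euler('xyz',s['tcp_rot']).as_matrix()
im=cv2.imread('pics/w6.png')
# plate: bright low-saturation blob near centre
m=((im.min(2)>165)).astype(np.uint8);m[:105]=0;m[160:]=0;m[:,:338]=0;m[:,392:]=0
ys,xs=np.nonzero(m);r=cv2.minAreaRect(np.c_[xs,ys].astype(np.float32));print(r)
q=ray(i,cv2.boxPoints(r),92);print(q.round(1),np.linalg.norm(np.diff(q,axis=0),axis=1).round(1));L=q.mean(0)
f=ray(i,[(227,89),(503,93)],90);d=f[1]-f[0];print('front',f.round(1),np.linalg.norm(d))
yaw=np.degrees(np.arctan2(-d[1],-d[0]));n=np.array([d[1],-d[0]])/np.linalg.norm(d[:2]) 
print('edge dir',yaw,'dist lock-front',np.dot(L[:2]-f[0,:2],n),'lock',L)
print('lock rel tcp tool',T.T@(L-e),'front',(T.T@(f-e).T).T)
b=ray(i,[(324.5,155)],212)[0];print('bit rel tcp tool',T.T@(b-e))
E
```

```text
((361.4999694824219, 137.0), (46.99999237060547, 43.99999237060547), 0.0)
[[587.7 179.   92. ]
 [548.5 183.9  92. ]
 [554.3 225.7  92. ]
 [593.7 222.3  92. ]] [39.5 42.2 39.5]
front [[512.9  89.4  90. ]
 [549.8 331.7  90. ]] 245.12248481447324
edge dir -98.64345066641059 dist lock-front 40.393326328197475 lock [571.03711269 202.75909127  92.        ]
lock rel tcp tool [118.57781461  35.68730419 -54.36276444] front [[120.71821232 -84.58571657 -96.37467963]
 [120.57155244 160.51453683 -93.0766749 ]]
bit rel tcp tool [ -1.40748188   0.9401749  -51.34983781]
```

Request:
{"api": "carry_out", "payload": {
  "grip": [1, 1, 1, 1, 1],
  "linear": [
    [0, 0.0148, -0.0436],
    [0, 0.0148, -0.0436],
    [0, 0.0148, -0.0436],
    [0, 0.0148, -0.0436],
    [0, 0.0148, -0.0436]
  ],
  "turn": [0.004, 0, 0, 0, 0]
}}

```text
t: 14.0
eef_pos: [516.9, 212.5, 211.2]
tcp_rot: [-2.607, 1.57, -2.756]
ft_force: [-0.1, 0.1, -0.4]
opening: 0.31
```

Request:
{"api": "carry_out", "payload": {
  "grip": [1, 1, 1, 1, 1],
  "linear": [
    [0.072, 0, 0],
    [0.072, 0, 0],
    [0.06, 0, 0],
    [0, 0, 0],
    [0, 0, 0]
  ],
  "turn": [0, 0, 0, 0, 0]
}}

```text
t: 14.5
eef_pos: [518.1, 212.2, 109.9]
tcp_rot: [-2.598, 1.57, -2.745]
ft_force: [-0.4, -0.2, -0.7]
opening: 0.31
```

```bash
cat > st.py <<'E'
from h import *
from scipy.spatial.transform import Rotation as R
s=env.state();e=s['eef_pos'];T=R.from_euler('xyz',s['tcp_rot']).as_matrix()
print(s['t'],e.round(1),'yaw',np.degrees(np.arctan2(T[1,1],T[0,1])).round(1),s['ft_force'].round(1),s['moment'].round(2),s['opening'])
f=np.array([[512.9,89.4,90],[549.8,331.7,90]]);L=np.array([567.9,204.9,92])
print('rel tool: edge',(T.T@(f.mean(0)-e)).round(1),'lock',(T.T@(L-e)).round(1))
E
python3 st.py
```

```text
14.5 [518.1 212.2 109.9] yaw 81.5 [-0.4 -0.2 -0.7] [ 0.1  -0.16  0.01] 0.3099412067620241
rel tool: edge [19.9  0.3 13.4] lock [17.8  0.1 50.4]
```

Request:
{"api": "carry_out", "payload": {
  "grip": [1, 1, 1, 1, 1],
  "linear": [
    [0.01, 0, -0.002],
    [0.01, 0, 0],
    [0.01, 0, 0],
    [0.006, 0, 0],
    [0, 0, 0]
  ],
  "turn": [0, 0, 0, 0, 0]
}}

```text
t: 15.0
eef_pos: [517.3, 212.4, 92.6]
tcp_rot: [0.249, 1.569, 0.103]
ft_force: [-1.7, -1.7, 9.5]
opening: 0.314
```

Request:
{"api": "carry_out", "payload": {
  "grip": [1, 1, 1],
  "linear": [
    [0.008, 0, 0],
    [0.008, 0, 0],
    [0, 0, 0]
  ],
  "turn": [0, 0, 0]
}}

```text
t: 15.3
eef_pos: [517.9, 212.3, 85.0]
tcp_rot: [0.28, 1.568, 0.134]
ft_force: [-1.4, -3.3, 12.1]
opening: 0.313
```

```bash
python3 st.py
```

```text
15.3 [517.9 212.3  85. ] yaw 81.6 [-1.4 -3.3 12.1] [-0.46 -0.15 -0.1 ] 0.3133518130875913
rel tool: edge [-4.9  0.2 13.6] lock [-6.8 -0.  50.5]
```

Request:
{"api": "carry_out", "payload": {
  "grip": [1, 1, 1, 1, 1],
  "linear": [
    [0.008, 0, 0],
    [0.008, 0, 0],
    [0.008, 0, 0],
    [0.006, 0, 0],
    [0, 0, 0]
  ],
  "turn": [0, 0, 0, 0, 0]
}}

```text
t: 15.8
eef_pos: [518.0, 212.8, 70.6]
tcp_rot: [0.427, 1.567, 0.281]
ft_force: [-2.8, 0.6, 20.0]
opening: 0.313
```

```bash
python3 st.py; python3 - <<'E'
from h import *
im,i=grab('wrist','w7.png');im2,j=grab('scene','s7.png')
e=env.state()['eef_pos'];u=proj(j,[e])[0].astype(int);print(u)
y0=max(u[1]-60,0);x0=max(u[0]-80,0)
cv2.imwrite('pics/w7c.png',np.hstack([cv2.resize(im[60:300,200:440],(400,400)),cv2.resize(im2[y0:y0+120,x0:x0+120],(400,400),interpolation=cv2.INTER_CUBIC)]))
E
```

```text
15.8 [518.  212.8  70.6] yaw 81.6 [-2.8  0.6 20. ] [0.08 0.14 0.06] 0.3128348258388654
rel tool: edge [-19.3  -0.2  13.6] lock [-21.2  -0.5  50.6]
[345 147]
```

View pics/w7c.png

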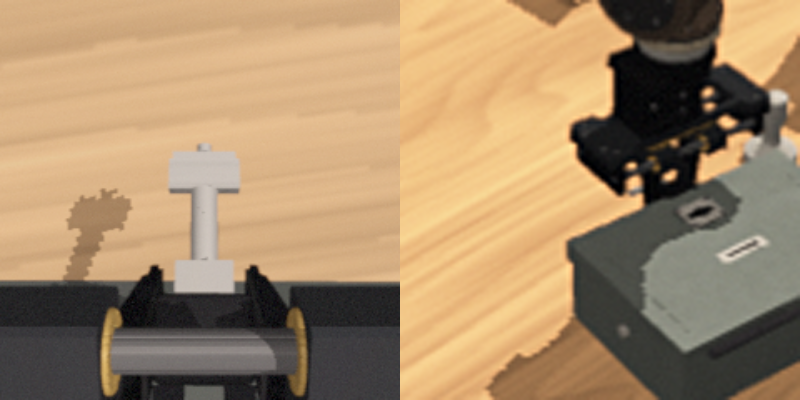

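```bash
python3 - <<'E'
from h import *
from scipy.spatial.transform import Rotation as R
i=cams.camera_info('wrist');s=env.state();e=s['eef_pos'];T=R.from_euler('xyz',s['tcp_rot']).as_matrix()
for p in(5,8,11):
  for th in (3,10,15,20,25,30,40,50,60):
    t=np.radians(th);a=np.array([np.sin(t),0,-np.cos(t)]);n=np.array([-np.cos(t),0,-np.sin(t)]) # key x, up-face normal
    o=e+T@[2,0,0]
    P=lambda st,h,w=0:o+T@(a*(st-p)+n*h+np.array([0,w,0]))
    u=proj(i,[P(61,2.5),P(54,2.5),P(68,2.5),P(71,0),P(61,2.5,12),P(61,2.5,-12),P(18,6)])
    print(p,th,'bit near',u[1].round(0),'far',u[2].round(0),'tip',u[3].round(0),'w',round(u[4,0]-u[5,0],1),'neck back',u[6].round(0))
im=cv2.imread('pics/w7.png'); print('obs: near row',60+192*.6,'far',60+151*.6,'tip',60+144*.6,'w',70*.6,'neck back',60+292*.6)
E
```

```text
5 3 bit near [323. 159.] far [323. 132.] tip [323. 126.] w 45.2 neck back [323. 225.]
5 10 bit near [323. 158.] far [323. 132.] tip [323. 128.] w 43.3 neck back [323. 223.]
5 15 bit near [323. 158.] far [323. 134.] tip [323. 130.] w 42.1 neck back [323. 222.]
5 20 bit near [323. 159.] far [323. 136.] tip [323. 132.] w 40.9 neck back [323. 221.]
5 25 bit near [323. 161.] far [323. 139.] tip [323. 136.] w 39.8 neck back [323. 220.]
5 30 bit near [323. 163.] far [323. 142.] tip [323. 140.] w 38.7 neck back [323. 220.]
5 40 bit near [323. 168.] far [323. 150.] tip [323. 149.] w 36.9 neck back [323. 219.]
5 50 bit near [323. 176.] far [322. 160.] tip [322. 159.] w 35.3 neck back [323. 219.]
5 60 bit near [322. 184.] far [322. 171.] tip [322. 171.] w 34.0 neck back [323. 220.]
8 3 bit near [323. 164.] far [323. 138.] tip [323. 132.] w 45.0 neck back [323. 230.]
8 10 bit near [323. 163.] far [323. 138.] tip [323. 133.] w 43.3 neck back [323. 229.]
8 15 bit near [323. 164.] far [323. 139.] tip [323. 135.] w 42.1 neck back [323. 227.]
8 20 bit near [323. 164.] far [323. 141.] tip [323. 137.] 
[... 630 characters left out ...]
3. 234.]
11 15 bit near [323. 169.] far [323. 144.] tip [323. 140.] w 42.1 neck back [323. 233.]
11 20 bit near [323. 169.] far [323. 146.] tip [323. 142.] w 41.0 neck back [323. 232.]
11 25 bit near [323. 171.] far [323. 148.] tip [323. 145.] w 40.0 neck back [323. 231.]
11 30 bit near [323. 172.] far [323. 151.] tip [323. 148.] w 39.1 neck back [323. 230.]
11 40 bit near [323. 177.] far [323. 158.] tip [323. 156.] w 37.4 neck back [323. 229.]
11 50 bit near [323. 183.] far [323. 167.] tip [322. 166.] w 35.9 neck back [323. 228.]
11 60 bit near [323. 190.] far [322. 176.] tip [322. 176.] w 34.7 neck back [323. 228.]
obs: near row 175.2 far 150.6 tip 146.39999999999998 w 42.0 neck back 235.2
```

```bash
cat > fit.py <<'E'
from h import *
from scipy.spatial.transform import Rotation as R
from scipy.optimize import least_squares
def fit(i,s,near,far,tip,w,nb,x0=(10,.3,2)):
    e=s['eef_pos'];T=R.from_euler('xyz',s['tcp_rot']).as_matrix()
    def f(x):
        p,t,v=x;a=np.array([np.sin(t),0,-np.cos(t)]);n=np.array([-np.cos(t),0,-np.sin(t)]);o=e+T@[v,0,0]
        P=lambda st,h,wd=0:o+T@(a*(st-p)+n*h+np.array([0,wd,0]))
        u=proj(i,[P(54,2.5),P(68,2.5),P(71,0),P(61,2.5,12),P(61,2.5,-12),P(18,6)])
        return np.array([u[0,1]-near,u[1,1]-far,(u[2,1]-tip),u[3,0]-u[4,0]-w,u[5,1]-nb])
    r=least_squares(f,x0);print('p,theta_deg,v',r.x[0],np.degrees(r.x[1]),r.x[2],'res',r.fun.round(1))
E
python3 - <<'E'
from fit import *
i=cams.camera_info('wrist');s=env.state()
fit(i,s,175.2,150.6,146.4,42,235.2)
E
```

```text
p,theta_deg,v 16.154921615226513 -0.0848445391059318 16.49496878038563 res [ 0.1  0.6 -0.9 -0.5  0.1]
```

```bash
cat > fit.py <<'E'
from h import *
from scipy.spatial.transform import Rotation as R
from scipy.optimize import least_squares
def fit(i,s,near,far,tip,w,nb,nw,x0=(10,.7,-5)):
    e=s['eef_pos'];T=R.from_euler('xyz',s['tcp_rot']).as_matrix()
    def f(x):
        p,t,v=x;a=np.array([np.sin(t),0,-np.cos(t)]);n=np.array([-np.cos(t),0,-np.sin(t)]);o=e+T@[v,0,0]
        P=lambda st,h,wd=0:o+T@(a*(st-p)+n*h+np.array([0,wd,0]))
        u=proj(i,[P(54,2.5),P(68,2.5),P(71,0),P(61,2.5,12),P(61,2.5,-12),P(18,6),P(23,6,9),P(23,6,-9)])
        return np.array([u[0,1]-near,u[1,1]-far,(u[2,1]-tip),u[3,0]-u[4,0]-w,u[5,1]-nb,u[6,0]-u[7,0]-nw])
    r=least_squares(f,x0);print('p,theta_deg,v',r.x[0].round(1),np.degrees(r.x[1]).round(1),r.x[2].round(1),'res',r.fun.round(1))
E
python3 - <<'E'
from fit import *
i=cams.camera_info('wrist');s=env.state()
fit(i,s,175.2,150.6,146.4,42,235.2,36.5); fit(i,s,175.2,150.6,146.4,42,235.2,36.5,(10,.1,10))
im=cv2.imread('pics/w7.png')
a=cv2.cvtColor(im,cv2.COLOR_BGR2GRAY)
for r in (155,160,165,170,172,175,178,220,225,230): 
    g=a[r,285:360];d=np.abs(np.diff(g.astype(int)));k=np.nonzero(d>14)[0]+285;print(r,k)
print(a[140:185:1,322],a[205:245,322])
E
```

```text
p,theta_deg,v 7.2 33.1 -17.5 res [-2.1 -0.1  1.5  0.6  0.8 -1.2]
p,theta_deg,v 7.2 33.1 -17.5 res [-2.1 -0.1  1.5  0.6  0.8 -1.2]
155 []
160 []
165 []
170 []
172 []
175 [300 301 316 329 330 342 343]
178 [313 314 316]
220 [288 289 290 293 294 295 348 349 350 353 354 355]
225 [285 286 287 288 296 297 298 345 346 347 356 357 358]
230 [297 303 304 339 340 345 346 347]
[199 198 198 195 194 193 194 194 194 193 170 192 195 196 197 195 194 191
 190 192 197 192 195 195 196 196 195 197 194 194 188 195 195 194 193 195
 195 194 196 196 193 194 195 193 195] [195 197 195 194 196 194 195 195 196 190 148 187 193 195 193 193 194 193
 194 191 191 193 192 191 193 192 194 193 196 194 137  64  33  37  41  33
  45  42  42  44]
```

The fit puts the key about 33° tip-down, and it slid up about 19 mm in the pads. To finish pivoting it I back off, turn the tip towards the box's front wall, press the tip there, and swing the gripper forward and up around it.

Request:
{"api": "carry_out", "payload": {
  "grip": [1, 1, 1, 1, 1],
  "linear": [
    [0, 0, -0.06],
    [0, 0, -0.06],
    [0, 0, -0.06],
    [0, 0, 0],
    [0, 0, 0]
  ],
  "turn": [0, 0, 0, 0.0455, 0.0455]
}}

```text
t: 16.4
eef_pos: [427.4, 225.7, 69.0]
tcp_rot: [0.603, 1.57, 0.167]
ft_force: [0.3, 0.1, -1.4]
opening: 0.311
```

Request:
{"api": "carry_out", "payload": {
  "grip": [1, 1, 1, 1, 1],
  "linear": [
    [0, 0, 0],
    [0, 0, 0],
    [0, 0, 0],
    [0, 0, 0],
    [0, 0, 0]
  ],
  "turn": [0.0455, 0.0455, 0.0455, 0.0455, 0.0455]
}}

```text
t: 16.9
eef_pos: [428.0, 225.5, 68.7]
tcp_rot: [1.345, 1.57, 0.193]
ft_force: [-0.7, -0.7, -1.1]
opening: 0.315
```

Request:
{"api": "carry_out", "payload": {
  "grip": [1, 1, 1, 1, 1],
  "linear": [
    [0, 0, 0],
    [0, 0, 0],
    [0, 0, 0],
    [0, 0, 0],
    [0, 0, 0]
  ],
  "turn": [0.0455, 0.0455, 0.0455, 0.0455, 0.0455]
}}

```text
t: 17.4
eef_pos: [428.0, 225.5, 68.7]
tcp_rot: [2.031, 1.57, 0.164]
ft_force: [0.5, -0.1, -0.4]
opening: 0.313
```

Request:
{"api": "carry_out", "payload": {
  "grip": [1, 1, 1, 1, 1],
  "linear": [
    [0, 0, 0],
    [0, 0, 0],
    [0, 0, 0],
    [0, 0, 0],
    [0, 0, 0]
  ],
  "turn": [0.0455, 0.0455, 0.0455, 0.0455, 0.0455]
}}

```text
t: 17.9
eef_pos: [428.0, 225.5, 68.7]
tcp_rot: [2.801, 1.57, 0.219]
ft_force: [-0.2, -0.1, -0.5]
opening: 0.307
```

Request:
{"api": "carry_out", "payload": {
  "grip": [1, 1, 1, 1, 1],
  "linear": [
    [0, 0, 0],
    [0, 0, 0],
    [0, 0, 0],
    [0, 0, 0],
    [0, 0, 0]
  ],
  "turn": [0.0455, 0.0455, 0.0455, 0.0455, 0.0455]
}}

```text
t: 18.4
eef_pos: [428.0, 225.5, 68.7]
tcp_rot: [-2.849, 1.57, 0.137]
ft_force: [1.0, 0.7, -0.3]
opening: 0.314
```

Request:
{"api": "carry_out", "payload": {
  "grip": [1, 1],
  "linear": [
    [0, 0, 0],
    [0, 0, 0]
  ],
  "turn": [0, 0]
}}

```text
t: 18.6
eef_pos: [428.0, 225.4, 68.7]
tcp_rot: [-3.002, 1.571, -0.006]
ft_force: [0.1, 0.2, 0.1]
opening: 0.314
```

```bash
python3 st.py
```

```text
18.6 [428.  225.4  68.7] yaw -98.3 [0.1 0.2 0.1] [ 0.03  0.08 -0.05] 0.31400853373168786
rel tool: edge [ -21.3   -0.2 -104.5] lock [-2.330e+01  1.000e-01 -1.415e+02]
```

Request:
{"api": "carry_out", "payload": {
  "grip": [1, 1, 1, 1, 1],
  "linear": [
    [0, 0, -0.03],
    [0, 0, -0.03],
    [0, 0, -0.03],
    [0, 0, -0.006],
    [0, 0, 0]
  ],
  "turn": [0, 0, 0, 0, 0]
}}

```text
t: 19.1
eef_pos: [476.0, 218.0, 68.4]
tcp_rot: [2.193, 1.571, -1.098]
ft_force: [-0.1, 0.5, -0.5]
opening: 0.313
```

Request:
{"api": "carry_out", "payload": {
  "grip": [1, 1, 1, 1],
  "linear": [
    [0, 0, -0.006],
    [-0.004, 0, -0.006],
    [-0.005, 0, -0.006],
    [0, 0, 0]
  ],
  "turn": [0, 0, 0, 0]
}}

```text
t: 19.5
eef_pos: [483.0, 216.9, 73.0]
tcp_rot: [0.383, 1.567, -2.907]
ft_force: [-4.8, 0.9, -2.1]
opening: 0.312
```

```bash
python3 st.py
```

```text
19.5 [483.  216.9  73. ] yaw -98.5 [-4.8  0.9 -2.1] [0.21 1.09 0.01] 0.31199763721575324
rel tool: edge [-17.2  -0.9 -48.7] lock [-19.3  -0.7 -85.7]
```

Contact is made: about 5 N backwards and 2 N down on the tip, which is what I want. I follow the arc.

Request:
{"api": "carry_out", "payload": {
  "grip": [1, 1, 1, 1, 1],
  "linear": [
    [-0.008, 0, -0.008],
    [-0.008, 0, -0.008],
    [-0.007, 0, -0.009],
    [-0.006, 0, -0.009],
    [0, 0, 0]
  ],
  "turn": [0, 0, 0, 0, 0]
}}

```text
t: 20.0
eef_pos: [500.7, 214.4, 87.9]
tcp_rot: [0.406, 1.57, -2.885]
ft_force: [-4.6, 0.9, 0.8]
opening: 0.313
```

Request:
{"api": "carry_out", "payload": {
  "grip": [1, 1, 1, 1, 1],
  "linear": [
    [-0.005, 0, -0.01],
    [-0.004, 0, -0.01],
    [-0.003, 0, -0.01],
    [0, 0, 0],
    [0, 0, 0]
  ],
  "turn": [0, 0, 0, 0, 0]
}}

```text
t: 20.5
eef_pos: [515.3, 212.3, 93.9]
tcp_rot: [0.343, 1.57, -2.948]
ft_force: [-5.0, 1.6, 2.8]
opening: 0.315
```

```bash
python3 st.py
```

```text
20.5 [515.3 212.3  93.9] yaw -98.5 [-5.   1.6  2.8] [ 0.13  1.06 -0.01] 0.3146587179533514
rel tool: edge [  3.9  -0.7 -16.1] lock [  1.8  -0.5 -53.1]
```

Request:
{"api": "carry_out", "payload": {
  "grip": [1, 1, 1, 1, 1],
  "linear": [
    [-0.002, 0, -0.004],
    [0, 0, -0.004],
    [0, 0, 0],
    [0, 0, 0],
    [0, 0, 0]
  ],
  "turn": [0, 0, 0, 0, 0]
}}

```text
t: 21.0
eef_pos: [518.1, 211.8, 94.7]
tcp_rot: [0.279, 1.567, -3.011]
ft_force: [-9.9, 1.5, 5.0]
opening: 0.314
```

```bash
python3 st.py; python3 - <<'E'
from h import *
im,i=grab('scene','s8.png');im2,i2=grab('wrist','w8.png')
e=env.state()['eef_pos'];u=proj(i,[e])[0].astype(int);print(u,proj(i2,[e]))
cv2.imwrite('pics/s8c.png',np.hstack([cv2.resize(im[u[1]-50:u[1]+50,u[0]-50:u[0]+50],(400,400),interpolation=cv2.INTER_CUBIC),cv2.resize(im2[80:320,200:440],(400,400))]))
E
```

```text
21.0 [518.1 211.8  94.7] yaw -98.5 [-9.9  1.5  5. ] [ 0.34  2.04 -0.08] 0.3141692249580066
rel tool: edge [  4.7  -0.8 -13.3] lock [  2.5  -0.6 -50.2]
[345 141] [[321.46081525 246.3765862 ]]
```

View pics/s8c.png

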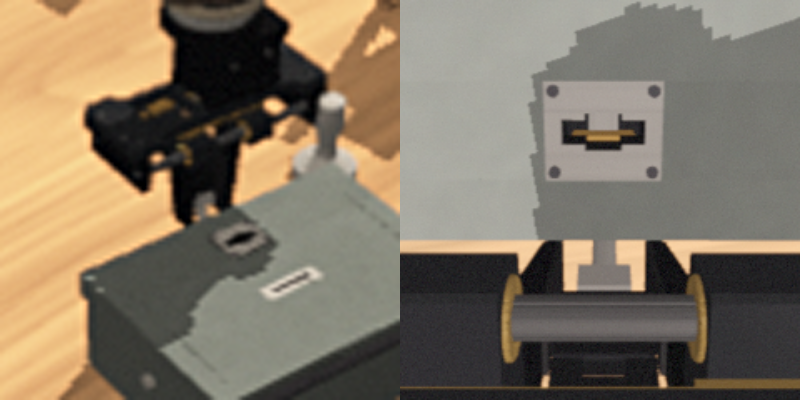

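The wrist view shows the plate around (285–358, 129–189) with the keyhole centre at about (322.4,158.6). The neck is at the same column, 322.7. The key is now nearly upright, so I raise it over the lid and check the tip against the keyhole.

Request:
{"api": "carry_out", "payload": {
  "grip": [1, 1, 1, 1, 1],
  "linear": [
    [0, 0, 0.01],
    [-0.06, 0, 0],
    [-0.06, 0, 0],
    [0, 0, -0.04],
    [0, 0, -0.03]
  ],
  "turn": [0, 0, 0, 0, 0]
}}

```text
t: 21.6
eef_pos: [551.0, 207.4, 156.3]
tcp_rot: [-2.826, 1.566, 0.167]
ft_force: [-0.1, -0.4, 0.1]
opening: 0.307
```

Request:
{"api": "carry_out", "payload": {
  "grip": [1, 1],
  "linear": [
    [0, 0, 0],
    [0, 0, 0]
  ],
  "turn": [0, 0]
}}

```text
t: 21.8
eef_pos: [549.3, 207.1, 154.4]
tcp_rot: [2.551, 1.571, -0.74]
ft_force: [0.4, 0.4, -1.3]
opening: 0.316
```

```bash
python3 st.py; python3 - <<'E'
from h import *
from scipy.spatial.transform import Rotation as R
im2,i2=grab('wrist','w9.png');s=env.state();e=s['eef_pos'];T=R.from_euler('xyz',s['tcp_rot']).as_matrix()
print(proj(i2,[[567.9,204.9,92]]))
for th in(60,70,75,80,85,90):
    t=np.radians(th);a=np.array([np.sin(t),0,-np.cos(t)]);n=np.array([-np.cos(t),0,-np.sin(t)])
    for p,v in((7,-17.5),(12,-14)):
        P=lambda st,h:e+T@(np.array([v,0,0])+a*(st-p)+n*h)
        print(th,p,'tip',(T.T@(P(71,0)-e)).round(1),'rows tip,bitfar,bitnear,shoulder,neckback',proj(i2,[P(71,0),P(68,2.5),P(54,2.5),P(28,6),P(18,6)])[:,1].round(1))
cv2.imwrite('pics/w9c.png',cv2.resize(im2[100:270,240:410],(600,600),interpolation=cv2.INTER_CUBIC))
E
```

```text
21.8 [549.3 207.1 154.4] yaw -98.5 [ 0.4  0.4 -1.3] [0.03 0.03 0.  ] 0.3161818427739033
rel tool: edge [64.4 -0.7 18.2] lock [ 62.4  -0.6 -18.8]
[[320.83937179 190.05050116]]
60 7 tip [ 37.9  -0.  -32. ] rows tip,bitfar,bitnear,shoulder,neckback [179.3 179.3 194.1 222.  236.4]
60 12 tip [ 37.1  -0.  -29.5] rows tip,bitfar,bitnear,shoulder,neckback [183.2 183.3 198.3 226.8 241.5]
70 7 tip [ 42.6   0.  -21.9] rows tip,bitfar,bitnear,shoulder,neckback [192.4 191.7 203.7 225.4 237.5]
70 12 tip [ 41.4  -0.  -20.2] rows tip,bitfar,bitnear,shoulder,neckback [195.2 194.6 206.8 229.1 241.4]
75 7 tip [ 44.3   0.  -16.6] rows tip,bitfar,bitnear,shoulder,neckback [199.2 198.2 208.8 227.5 238.3]
75 12 tip [ 43.   -0.  -15.3] rows tip,bitfar,bitnear,shoulder,neckback [201.5 200.5 211.3 230.5 241.5]
80 7 tip [ 45.5  -0.  -11.1] rows tip,bitfar,bitnear,shoulder,neckback [206.3 204.9 214.2 229.7 239.2]
80 12 tip [ 44.1   0.  -10.2] rows tip,bitfar,bitnear,shoulder,neckback [208.  206.7 216.1 232.1 241.7]
85 7 tip [46.3 -0.  -5.6] rows tip,bitfar,bitnear,shoulder,neckback [213.4 211.7 219.7 232.1 240.3]
85 12 tip [44.8  0.  -5.1] rows tip,bitfar,bitnear,shoulder,neckback [214.6 212.9 221.  233.8 242.1]
90 7 tip [46.5 -0.   0. ] rows tip,bitfar,bitnear,shoulder,neckback [220.7 218.7 225.3 234.7 241.5]
90 12 tip [45. -0.  0.] rows tip,bitfar,bitnear,shoulder,neckback [221.4 219.4 226.1 235.7 242.6]
```

View pics/w9c.png

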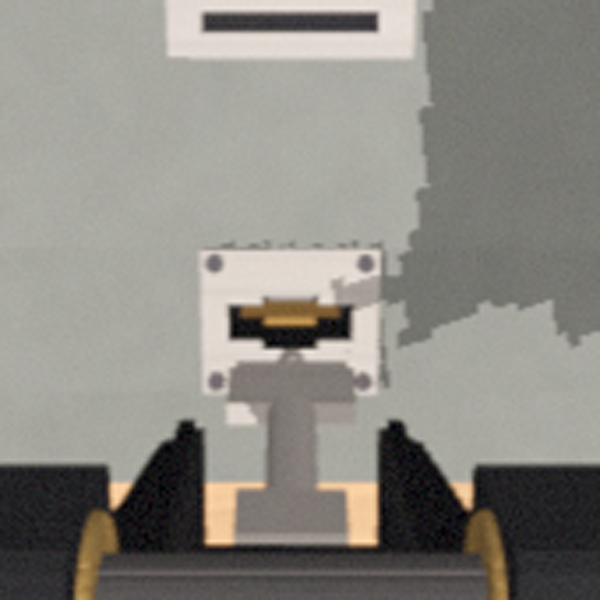

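The bit is at crop (230–355, 362–402), which is column 322.9 and rows 202.6–213.9, with the tip at row 199.7. The slot centre is at about (322.3,192). The key is in line sideways but still leans. I fit the lean and the tip position.

```bash
python3 - <<'E'
from h import *
from scipy.spatial.transform import Rotation as R
from scipy.optimize import least_squares
i=cams.camera_info('wrist');s=env.state();e=s['eef_pos'];T=R.from_euler('xyz',s['tcp_rot']).as_matrix()
k=3.529;row=lambda y:100+y/k
def f(x,full=False):
    p,t,v,y=x;a=np.array([np.sin(t),0,-np.cos(t)]);n=np.array([-np.cos(t),0,-np.sin(t)])
    P=lambda st,h,w=0:e+T@(np.array([v,y+w,0])+a*(st-p)+n*h)
    if full: return T.T@(P(71,0)-e)
    u=proj(i,[P(71,0),P(68,2.5),P(54,2.5),P(28,6),P(61,2.5,12),P(61,2.5,-12),P(25,6,9),P(25,6,-9)])
    return np.array([u[0,1]-row(352),u[1,1]-row(362),u[2,1]-row(402),u[3,1]-row(490),abs(u[4,0]-u[5,0])-125/k,abs(u[6,0]-u[7,0])-113/k,(u[4,0]+u[5,0])/2-(240+292.5/k), .1*(p-12)])
for x0 in((10,1.2,-15,0),(10,1.0,0,0)):
    r=least_squares(f,x0);print('p,th,v,y',r.x[0].round(1),np.degrees(r.x[1]).round(1),r.x[2:].round(1),'res',r.fun.round(1),'tip tool',f(r.x,1).round(1))
L=ray(i,[(240+292.5/k,row(322)),(240+290/k,row(326))],92);print(L,(T.T@(L-e).T).T.round(1))
E
```

```text
p,th,v,y 31.0 67.6 [5.8 0.9] res [ 1.4 -1.7  0.1 -0.2  0.7  0.1  0.   1.9] tip tool [ 42.7   0.9 -15.3]
p,th,v,y 31.0 67.6 [5.8 0.9] res [ 1.4 -1.7  0.1 -0.2  0.7  0.1  0.   1.9] tip tool [ 42.7   0.9 -15.3]
[[566.42693349 203.57563754  92.        ]
 [565.63255767 204.23869369  92.        ]] [[ 62.4   1.  -17.8]
 [ 62.4   0.4 -17. ]]
```

Request:
{"api": "carry_out", "payload": {
  "grip": [1, 1, 1, 1, 1],
  "linear": [
    [0, 0, -0.008],
    [0.018, 0, 0],
    [0.018, 0, 0],
    [0, 0, 0],
    [0, 0, 0]
  ],
  "turn": [0, 0, 0, 0, 0]
}}

```text
t: 22.35
eef_pos: [553.2, 206.6, 136.1]
tcp_rot: [0.497, 1.57, -2.794]
ft_force: [-0.1, -0.5, -0.3]
opening: 0.316
```

Request:
{"api": "carry_out", "payload": {
  "grip": [1, 1, 1, 1],
  "linear": [
    [0.004, 0, 0],
    [0.004, 0, 0],
    [0, 0, 0],
    [0, 0, 0]
  ],
  "turn": [0, 0, 0, 0]
}}

```text
t: 22.75
eef_pos: [553.5, 206.6, 132.6]
tcp_rot: [2.236, 1.571, -1.054]
ft_force: [0.2, -0.9, -0.3]
opening: 0.313
```

Request:
{"api": "carry_out", "payload": {
  "grip": [1, 1, 1, 1],
  "linear": [
    [0.004, 0, 0],
    [0.003, 0, 0],
    [0, 0, 0],
    [0, 0, 0]
  ],
  "turn": [0, 0, 0, 0]
}}

```text
t: 23.15
eef_pos: [553.5, 206.6, 129.1]
tcp_rot: [1.938, 1.571, -1.352]
ft_force: [-0.0, 0.1, -1.2]
opening: 0.314
```

```bash
python3 st.py
```

```text
23.15 [553.5 206.6 129.1] yaw -98.5 [-0.   0.1 -1.2] [ 0.05 -0.02  0.06] 0.3143554914330887
rel tool: edge [39.1 -0.6 22.5] lock [ 37.1  -0.5 -14.5]
```

Request:
{"api": "carry_out", "payload": {
  "grip": [1, 1, 1, 1],
  "linear": [
    [0.004, 0, 0],
    [0.002, 0, 0],
    [0, 0, 0],
    [0, 0, 0]
  ],
  "turn": [0, 0, 0, 0]
}}

```text
t: 23.55
eef_pos: [553.8, 206.6, 126.2]
tcp_rot: [-2.917, 1.57, 0.075]
ft_force: [2.6, -0.1, 0.1]
opening: 0.313
```

Request:
{"api": "carry_out", "payload": {
  "grip": [1, 1, 1, 1],
  "linear": [
    [0, 0, -0.006],
    [0, 0, -0.006],
    [0, 0, 0],
    [0, 0, 0]
  ],
  "turn": [0, 0, 0, 0]
}}

```text
t: 23.95
eef_pos: [558.2, 205.7, 125.7]
tcp_rot: [0.274, 1.567, -3.017]
ft_force: [-4.3, 1.0, 1.7]
opening: 0.311
```

```bash
python3 st.py
```

```text
23.95 [558.2 205.7 125.7] yaw -98.5 [-4.3  1.   1.7] [ 0.25  1.07 -0.04] 0.3111270632252837
rel tool: edge [35.8 -0.8 27.1] lock [33.6 -0.7 -9.9]
```

The tip is caught in the slot: 4 N backwards when pushed forwards. I bring the grip over the keyhole to stand the key up.

Request:
{"api": "carry_out", "payload": {
  "grip": [1, 1, 1, 1, 1],
  "linear": [
    [-0.001, 0, -0.006],
    [-0.001, 0, -0.006],
    [-0.001, 0, -0.004],
    [0, 0, 0],
    [0, 0, 0]
  ],
  "turn": [0, 0, 0, 0, 0]
}}

```text
t: 24.45
eef_pos: [566.2, 204.5, 127.2]
tcp_rot: [0.279, 1.567, -3.012]
ft_force: [-5.3, 1.1, 2.3]
opening: 0.312
```

```bash
python3 st.py
```

```text
24.45 [566.2 204.5 127.2] yaw -98.5 [-5.3  1.1  2.3] [ 0.21  1.15 -0.07] 0.3116999268219794
rel tool: edge [37.3 -0.8 35.2] lock [35.2 -0.7 -1.8]
```

Request:
{"api": "carry_out", "payload": {
  "grip": [1, 1, 1, 1],
  "linear": [
    [0, 0, -0.006],
    [0, 0, 0],
    [0.006, 0, 0],
    [0, 0, 0]
  ],
  "turn": [0, 0, 0, 0]
}}

```text
t: 24.85
eef_pos: [569.0, 204.1, 124.0]
tcp_rot: [0.275, 1.567, -3.015]
ft_force: [-4.6, 1.4, 0.2]
opening: 0.312
```

Request:
{"api": "carry_out", "payload": {
  "grip": [1, 1, 1],
  "linear": [
    [0.006, 0, 0],
    [0, 0, 0],
    [0, 0, 0]
  ],
  "turn": [0, 0, 0]
}}

```text
t: 25.15
eef_pos: [569.2, 204.1, 121.0]
tcp_rot: [0.3, 1.568, -2.99]
ft_force: [-5.0, 0.5, -0.0]
opening: 0.31
```

```bash
python3 st.py
```

```text
25.15 [569.2 204.1 121. ] yaw -98.5 [-5.   0.5 -0. ] [ 0.27  1.14 -0.  ] 0.3101587687549959
rel tool: edge [31.2 -0.8 38.3] lock [29.  -0.6  1.3]
```

Request:
{"api": "carry_out", "payload": {
  "grip": [1, 1, 1, 1],
  "linear": [
    [0.006, 0, 0],
    [0.006, 0, 0],
    [0, 0, 0],
    [0, 0, 0]
  ],
  "turn": [0, 0, 0, 0]
}}

```text
t: 25.55
eef_pos: [569.4, 204.1, 115.0]
tcp_rot: [0.307, 1.568, -2.984]
ft_force: [-5.0, 2.2, -0.9]
opening: 0.312
```

Request:
{"api": "carry_out", "payload": {
  "grip": [1, 1, 1, 1],
  "linear": [
    [0.006, 0, 0],
    [0.006, 0, 0],
    [0, 0, 0],
    [0, 0, 0]
  ],
  "turn": [0, 0, 0, 0]
}}

```text
t: 25.95
eef_pos: [570.3, 204.1, 109.5]
tcp_rot: [0.391, 1.571, -2.899]
ft_force: [-2.5, 0.7, -0.8]
opening: 0.309
```

```bash
python3 st.py; python3 - <<'E'
from h import *
im,i=grab('wrist','w10.png')
a=cv2.cvtColor(im,cv2.COLOR_BGR2GRAY); print(a[150:260:3,322])
E
```

```text
25.95 [570.3 204.1 109.5] yaw -98.5 [-2.5  0.7 -0.8] [ 0.31  0.76 -0.06] 0.3085812411592822
rel tool: edge [19.5 -0.6 39.4] lock [17.5 -0.4  2.4]
[163 121 122 122 124 122 122 121 122 120 123 122 122 122 125 123 121 121
 122 117 119 125 157 162 164 163 162 145 118 115 118 119 116 116 116 115
  56]
```

The key went down with no vertical resistance and should be about 28 mm deep. I release it so it stands in the lock, turn the open jaws 90°, and grip it again across its 10 mm thickness. That grip can turn it clockwise and also lets it swivel when lifting. I check that it stands first.

Request:
{"api": "carry_out", "payload": {
  "grip": [-1, -1, -1, -1, -1],
  "linear": [
    [0, 0, 0],
    [0, 0, 0],
    [0, 0, 0],
    [0, 0, 0],
    [-0.005, 0, 0]
  ],
  "turn": [0, 0, 0, 0, 0]
}}

```text
t: 26.5
eef_pos: [570.3, 204.0, 112.0]
tcp_rot: [0.925, 1.57, -2.366]
ft_force: [0.1, -0.7, 0.3]
opening: 0.674
```

Request:
{"api": "carry_out", "payload": {
  "grip": [-1, -1, -1, -1, -1],
  "linear": [
    [-0.005, 0, 0.005],
    [0, 0, 0],
    [0, 0, 0],
    [0, 0, 0],
    [0, 0, 0]
  ],
  "turn": [0, 0, 0, 0, 0]
}}

```text
t: 27.0
eef_pos: [567.8, 204.4, 114.6]
tcp_rot: [1.565, 1.571, -1.726]
ft_force: [0.0, -0.9, 0.2]
opening: 0.995
```

```bash
python3 st.py; python3 - <<'E'
from h import *
im,i=grab('wrist','w11.png');im2,j=grab('scene','s11.png')
u=proj(j,[[567,204.5,115]])[0].astype(int);print(u,proj(i,[[567,204.5,120],[567,204.5,92]]))
cv2.imwrite('pics/s11c.png',np.hstack([cv2.resize(im2[u[1]-45:u[1]+35,u[0]-40:u[0]+40],(400,400),interpolation=cv2.INTER_CUBIC),cv2.resize(im[100:300,220:420],(400,400),interpolation=cv2.INTER_CUBIC)]))
E
```

```text
27.0 [567.8 204.4 114.6] yaw -98.5 [ 0.  -0.9  0.2] [0.01 0.04 0.02] 0.9954819835343891
rel tool: edge [24.6 -0.6 37. ] lock [22.6 -0.5 -0. ]
[355 144] [[321.54393721 251.73981704]
 [321.6052294  233.3543528 ]]
```

View pics/s11c.png

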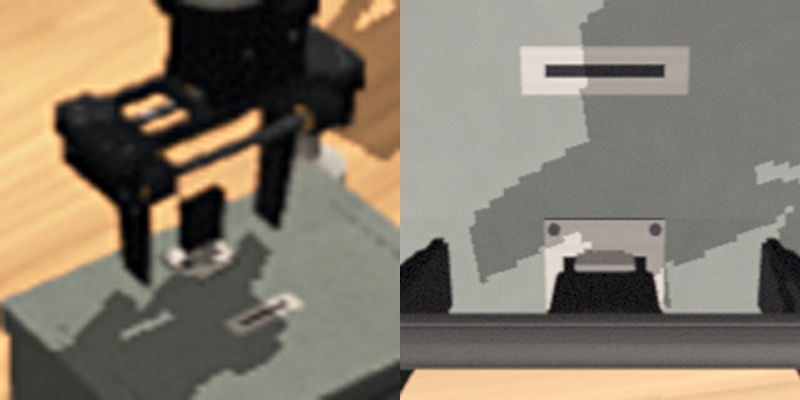

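The key stands upright in the lock, with its neck down at the plate. That was my twelfth picture, so I check by numbers from here. I turn the open jaws 90° and close them on the head's thickness.

Request:
{"api": "carry_out", "payload": {
  "grip": [-1, -1, -1, -1, -1],
  "linear": [
    [0, 0, 0],
    [0, 0, 0],
    [0, 0, 0],
    [0, 0, 0],
    [0, 0, 0]
  ],
  "turn": [-0.0455, -0.0455, -0.0455, -0.0455, -0.0455]
}}

```text
t: 27.6
eef_pos: [567.8, 204.4, 114.5]
tcp_rot: [0.569, 1.571, -2.001]
ft_force: [0.7, 0.4, -0.1]
opening: 1.0
```

Request:
{"api": "carry_out", "payload": {
  "grip": [-1, -1, -1, -1, -1],
  "linear": [
    [0, 0, 0],
    [0, 0, 0],
    [0, 0, 0],
    [0, 0, 0],
    [0, 0, 0]
  ],
  "turn": [-0.0455, -0.0455, -0.0455, -0.0455, -0.0455]
}}

```text
t: 28.1
eef_pos: [567.8, 204.4, 114.5]
tcp_rot: [-0.44, 1.571, -2.295]
ft_force: [0.4, 0.1, 0.2]
opening: 1.002
```

Request:
{"api": "carry_out", "payload": {
  "grip": [-1, -1, 0.5, 0.5, 0.5],
  "linear": [
    [0, 0, 0],
    [0, 0, 0],
    [0, 0, 0],
    [0, 0, 0],
    [0, 0, 0]
  ],
  "turn": [-0.0455, 0, 0, 0, 0]
}}

```text
t: 28.6
eef_pos: [567.8, 204.4, 114.6]
tcp_rot: [0.402, 1.571, -1.318]
ft_force: [0.3, 0.7, 0.2]
opening: 0.805
```

Request:
{"api": "carry_out", "payload": {
  "grip": [0.5, 0.5, 0.5, 0.5, 0.5],
  "linear": [
    [0, 0, 0],
    [0, 0, 0],
    [0, 0, 0],
    [0, 0, 0],
    [0, 0, 0]
  ],
  "turn": [0, 0, 0, 0, 0]
}}

```text
t: 29.1
eef_pos: [567.8, 204.4, 114.6]
tcp_rot: [0.294, 1.571, -1.425]
ft_force: [1.8, -0.6, -0.6]
opening: 0.384
```

```bash
python3 st.py
```

```text
29.1 [567.8 204.4 114.6] yaw -8.5 [ 1.8 -0.6 -0.6] [ 0.   -0.08  0.05] 0.3843429105285479
rel tool: edge [ 24.6 -37.   -0.7] lock [22.6  0.  -0.5]
```

Request:
{"api": "carry_out", "payload": {
  "grip": [1, 1, 1],
  "linear": [
    [0, 0, 0],
    [0, 0, 0],
    [0, 0, 0]
  ],
  "turn": [0, 0, 0]
}}

```text
t: 29.4
eef_pos: [567.8, 204.4, 114.6]
tcp_rot: [-0.811, 1.571, -2.53]
ft_force: [-1.6, -0.1, 0.7]
opening: 0.134
```

Request:
{"api": "carry_out", "payload": {
  "grip": [1, 1, 1],
  "linear": [
    [0, 0, 0],
    [0, 0, 0],
    [0, 0, 0]
  ],
  "turn": [0, 0, 0]
}}

```text
t: 29.7
eef_pos: [567.9, 204.4, 114.7]
tcp_rot: [1.544, 1.57, -0.174]
ft_force: [0.6, -0.1, 1.2]
opening: 0.112
```

```bash
python3 st.py
```

```text
29.7 [567.9 204.4 114.7] yaw -8.4 [ 0.6 -0.1  1.2] [-0.05 -0.09  0.  ] 0.11218874433344132
rel tool: edge [ 24.7 -37.1  -0.7] lock [22.7 -0.1 -0.5]
```

Request:
{"api": "carry_out", "payload": {
  "grip": [1, 1, 1],
  "linear": [
    [0.003, 0, 0],
    [0, 0, 0],
    [0, 0, 0]
  ],
  "turn": [0, 0, 0]
}}

```text
t: 30.0
eef_pos: [568.1, 204.5, 114.2]
tcp_rot: [1.868, 1.569, 0.15]
ft_force: [-3.0, -0.1, 12.2]
opening: 0.111
```

```bash
python3 st.py
```

```text
30.0 [568.1 204.5 114.2] yaw -8.4 [-3.  -0.1 12.2] [-0.16  0.45 -0.07] 0.11108266292003904
rel tool: edge [ 24.2 -37.3  -0.6] lock [22.2 -0.3 -0.4]
```

```bash
python3 - <<'E'
from h import *
from scipy.spatial.transform import Rotation as R
i=cams.camera_info('wrist');s=env.state();e=s['eef_pos'];T=R.from_euler('xyz',s['tcp_rot']).as_matrix()
M=np.eye(4);M[:3,:3]=T;M[:3,3]=e
C=np.array(i['view'])@M  # tcp->cam
y=np.radians(-98.5);T2=np.array([[0,np.cos(y),np.sin(y)],[0,np.sin(y),-np.cos(y)],[-1,0,0]])
M2=np.eye(4);M2[:3,:3]=T2;M2[:3,3]=[567.8,204.4,114.6];i2=dict(i);i2['view']=C@np.linalg.inv(M2)
L=ray(i2,[(220+(545-400)/2,100+218/2),(220+(662-400)/2,100+218/2)],92);print('plate back edge',L)
lx=np.array([np.cos(np.radians(-8.5)),np.sin(np.radians(-8.5)),0]);ly=np.array([-lx[1],lx[0],0])
lock=L.mean(0)-16*lx;print('lock',lock)
for dz in(0,5,10):
    P=lambda x,yy,z:lock+lx*x+ly*yy+np.array([0,0,z+dz])
    print(dz,'shoulder bottom front',proj(i2,[P(6,9,0),P(6,-9,0)]).round(1).tolist(),'neck/head',proj(i2,[P(6,0,10),P(5,15,10),P(5,-15,10)]).round(1).tolist(),'head top',proj(i2,[P(5,0,46)]).round(1))
im=cv2.imread('pics/w11.png');a=cv2.cvtColor(im,cv2.COLOR_BGR2GRAY);print(a[205:262,322].tolist())
for r in(228,232,240,250):print(r,a[r,285:360:2].tolist())
E
```

```text
plate back edge [[585.17308538 220.31208488  92.        ]
 [579.70055095 183.80853689  92.        ]]
lock [566.61256435 204.42526146  92.        ]
0 shoulder bottom front [[307.7, 224.0], [335.8, 224.0]] neck/head [[321.8, 229.5], [297.1, 231.1], [346.5, 231.1]] head top [[321.9 257.3]]
5 shoulder bottom front [[307.3, 226.7], [336.2, 226.7]] neck/head [[321.8, 232.5], [296.4, 234.1], [347.2, 234.1]] head top [[321.9 262. ]]
10 shoulder bottom front [[306.9, 229.5], [336.6, 229.5]] neck/head [[321.8, 235.6], [295.7, 237.3], [347.9, 237.3]] head top [[321.9 267. ]]
[117, 121, 118, 114, 84, 155, 159, 158, 161, 162, 163, 164, 162, 161, 162, 162, 165, 164, 159, 158, 123, 111, 107, 110, 107, 102, 107, 133, 159, 158, 115, 45, 3, 27, 25, 25, 19, 21, 15, 20, 19, 28, 20, 25, 22, 18, 27, 26, 26, 37, 31, 44, 51, 56, 61, 70, 86]
228 [164, 169, 171, 172, 220, 220, 219, 219, 170, 127, 126, 115, 106, 108, 109, 110, 108, 106, 105, 108, 109, 109, 112, 108, 107, 105, 85, 81, 83, 138, 161, 161, 162, 153, 116, 116, 116, 114]
232 [169, 174, 170, 171, 215, 221, 218, 221, 156, 19, 18, 101, 135, 136, 135, 133, 137, 134, 137, 133, 137, 133, 134, 135, 136, 138, 86, 23, 23, 129, 164, 161, 162, 147, 163, 166, 124, 144]
240 [169, 169, 171, 171, 210, 222, 158, 18, 29, 27, 11, 24, 26, 25, 21, 31, 31, 23, 25, 33, 25, 8, 22, 19, 16, 25, 19, 17, 26, 17, 26, 134, 221, 200, 143, 168, 167, 170]
250 [169, 172, 170, 168, 204, 151, 17, 23, 19, 27, 24, 32, 20, 20, 22, 12, 23, 18, 28, 20, 28, 26, 25, 23, 25, 23, 20, 26, 28, 22, 20, 20, 157, 178, 113, 146, 167, 164]
```

```bash
python3 - <<'E'
from h import *
j=cams.camera_info('scene');l=np.array([566.6,204.4,0])
for dz in(0,5,10,15):
    print(dz,'head top',proj(j,[l+[0,0,138+dz]]).round(1),'head bottom',proj(j,[l+[0,0,102+dz]]).round(1),'shoulder',proj(j,[l+[0,0,92+dz]]).round(1))
im=cv2.imread('pics/s11.png');a=cv2.cvtColor(im,cv2.COLOR_BGR2GRAY)
for c in(353,355,357):print(c,list(zip(range(126,158),a[126:158,c].tolist())))
for w in ([[585.2,220.3,92]],[[579.7,183.8,92]]): print('plate corners',proj(j,w))
E
```

```text
0 head top [[355.5 137.9]] head bottom [[354.9 147.4]] shoulder [[354.8 150. ]]
5 head top [[355.5 136.6]] head bottom [[355.  146.1]] shoulder [[354.8 148.7]]
10 head top [[355.6 135.3]] head bottom [[355.1 144.8]] shoulder [[354.9 147.4]]
15 head top [[355.7 133.9]] head bottom [[355.1 143.5]] shoulder [[355.  146.1]]
353 [(126, 64), (127, 170), (128, 203), (129, 207), (130, 139), (131, 63), (132, 46), (133, 137), (134, 193), (135, 196), (136, 205), (137, 184), (138, 73), (139, 13), (140, 3), (141, 8), (142, 10), (143, 10), (144, 8), (145, 11), (146, 8), (147, 8), (148, 13), (149, 73), (150, 90), (151, 65), (152, 88), (153, 126), (154, 78), (155, 76), (156, 78), (157, 79)]
355 [(126, 168), (127, 200), (128, 207), (129, 151), (130, 65), (131, 37), (132, 110), (133, 192), (134, 200), (135, 205), (136, 177), (137, 70), (138, 6), (139, 9), (140, 11), (141, 14), (142, 12), (143, 7), (144, 8), (145, 11), (146, 8), (147, 14), (148, 52), (149, 93), (150, 85), (151, 90), (152, 125), (153, 129), (154, 103), (155, 64), (156, 74), (157, 76)]
357 [(126, 198), (127, 210), (128, 193), (129, 98), (130, 36), (131, 88), (132, 189), (133, 204), (134, 200), (135, 173), (136, 63), (137, 6), (138, 6), (139, 8), (140, 10), (141, 7), (142, 8), (143, 8), (144, 5), (145, 4), (146, 9), (147, 63), (148, 93), (149, 79), (150, 118), (151, 97), (152, 122), (153, 101), (154, 64), (155, 74), (156, 77), (157, 75)]
plate corners [[362.73117077 150.55977266]]
plate corners [[353.13208129 154.85021936]]
```

In the scene picture the head runs from row 137 to 147.8. A fully home key should show 137.9 to 147.4, and the downward push meets 12 N, so the key is home. Now the quarter turn clockwise.

Request:
{"api": "carry_out", "payload": {
  "grip": [1, 1, 1, 1, 1],
  "linear": [
    [0, 0, 0],
    [0, 0, 0],
    [0, 0, 0],
    [0, 0, 0],
    [0, 0, 0]
  ],
  "turn": [0, 0.03, 0.04, 0.04, 0.04]
}}

```text
t: 30.5
eef_pos: [567.6, 204.8, 114.2]
tcp_rot: [-3.096, 1.57, 0.992]
ft_force: [-5.4, 2.6, 12.2]
opening: 0.114
```

Request:
{"api": "carry_out", "payload": {
  "grip": [1, 1, 1, 1, 1],
  "linear": [
    [0, 0, 0],
    [0, 0, 0],
    [0, 0, 0],
    [0, 0, 0],
    [0, 0, 0]
  ],
  "turn": [0.04, 0.04, 0.04, 0.04, 0.04]
}}

```text
t: 31.0
eef_pos: [567.7, 204.7, 114.2]
tcp_rot: [-2.951, 1.57, 0.509]
ft_force: [-4.1, 0.9, 11.6]
opening: 0.115
```

Request:
{"api": "carry_out", "payload": {
  "grip": [1, 1, 1, 1, 1],
  "linear": [
    [0, 0, 0],
    [0, 0, 0],
    [0, 0, 0],
    [0, 0, 0],
    [0, 0, 0]
  ],
  "turn": [0.04, 0.04, 0.04, 0.04, 0]
}}

```text
t: 31.5
eef_pos: [568.0, 204.6, 114.2]
tcp_rot: [-2.757, 1.57, 0.202]
ft_force: [-3.5, 0.0, 12.6]
opening: 0.112
```

```bash
python3 st.py
```

```text
31.5 [568.  204.6 114.2] yaw -100.5 [-3.5  0.  12.6] [-0.03  0.72  0.07] 0.1117698814253782
rel tool: edge [24.2  0.8 37.1] lock [22.2 -0.3  0.1]
```

Request:
{"api": "carry_out", "payload": {
  "grip": [1, 1, 1, 1],
  "linear": [
    [0, 0, 0],
    [0, 0, 0],
    [0, 0, 0],
    [0, 0, 0]
  ],
  "turn": [0.015, 0.015, 0, 0]
}}

```text
t: 31.9
eef_pos: [568.0, 204.6, 114.2]
tcp_rot: [-2.688, 1.57, 0.181]
ft_force: [-2.8, -0.3, 12.5]
opening: 0.114
```

```bash
python3 st.py
```

```text
31.9 [568.  204.6 114.2] yaw -105.6 [-2.8 -0.3 12.5] [-0.06  0.68  0.08] 0.11376772864058954
rel tool: edge [24.2  4.2 36.9] lock [22.2 -0.3  0.2]
```

Request:
{"api": "carry_out", "payload": {
  "grip": [1, 1, 1, 1],
  "linear": [
    [0, 0, 0],
    [0, 0, 0],
    [0, 0, 0],
    [0, 0, 0]
  ],
  "turn": [0.015, 0.015, 0, 0]
}}

```text
t: 32.3
eef_pos: [568.1, 204.6, 114.2]
tcp_rot: [-2.623, 1.569, 0.151]
ft_force: [-1.9, 0.6, 12.7]
opening: 0.114
```

```bash
python3 st.py; python3 - <<'E'
from h import *
im,i=grab('top','t12.png');im2,j=grab('scene','s12.png')
E
```

```text
32.3 [568.1 204.6 114.2] yaw -111.0 [-1.9  0.6 12.7] [-0.07  0.65  0.12] 0.11353853885309495
rel tool: edge [24.2  7.6 36.4] lock [22.2 -0.2  0.3]
```

The key followed the jaws through about 100°: the opening stayed at 10.8 mm and the resisting moment rose from 0.07 to 0.12 N m near the stop. I ease back a little within the play, then lift along the lid's arc.

Request:
{"api": "carry_out", "payload": {
  "grip": [1, 1, 1, 1, 1],
  "linear": [
    [-0.003, 0, 0],
    [0, 0, 0],
    [-0.0117, 0, -0.0044],
    [-0.0117, 0, -0.0044],
    [0, 0, 0]
  ],
  "turn": [-0.025, -0.025, 0, 0, 0]
}}

```text
t: 32.9
eef_pos: [570.9, 203.6, 126.3]
tcp_rot: [0.288, 1.567, -3.067]
ft_force: [-6.6, 2.3, 0.6]
opening: 0.11
```

```bash
python3 st.py
```

```text
32.9 [570.9 203.6 126.3] yaw -102.2 [-6.6  2.3  0.6] [ 0.39  1.45 -0.02] 0.11049238336953895
rel tool: edge [36.4  1.5 40. ] lock [34.3 -0.7  3.1]
```

Request:
{"api": "carry_out", "payload": {
  "grip": [1, 1],
  "linear": [
    [-0.0112, 0, -0.0054],
    [-0.0112, 0, -0.0054]
  ],
  "turn": [0, 0]
}}

```text
t: 33.1
eef_pos: [574.7, 202.8, 136.5]
tcp_rot: [0.236, 1.563, -3.119]
ft_force: [-8.1, 5.3, -6.8]
opening: 0.108
```

```bash
python3 st.py; cat > lid.py <<'E'
from h import *
from scipy.spatial.transform import Rotation as R
j=cams.camera_info('scene');im=cams.read_camera('scene');a=cv2.cvtColor(im,cv2.COLOR_BGR2GRAY)
r=cv2.cvtColor(cv2.imread('pics/s8.png'),cv2.COLOR_BGR2GRAY)
lx=np.array([np.cos(np.radians(-8.6)),np.sin(np.radians(-8.6)),0]);lz=np.array([0,0,1.])
lock=np.array([566.6,204.4,92]);hinge=lock+136*lx-18*lz
def P(x,y,phi):  # lid point (from lock, top of lid) at opening phi
    d=np.array([x-136,18.-2]);c,s=np.cos(phi),np.sin(phi)
    v=np.array([c*d[0]+s*d[1],-s*d[0]+c*d[1]]); return hinge+lx*v[0]+lz*v[1]+y*np.array([-lx[1],lx[0],0])
# warp the shut lid's texture to each opening and correlate
g=[(x,y) for x in np.arange(35,95,1.5) for y in np.arange(-45,46,1.5)]
s0=cv2.remap(r,proj(j,[P(x,y,0) for x,y in g]).astype(np.float32).reshape(-1,1,2),None,cv2.INTER_LINEAR).ravel()
best=[]
for ph in np.arange(0,1.4,.02):
    s1=cv2.remap(a,proj(j,[P(x,y,ph) for x,y in g]).astype(np.float32).reshape(-1,1,2),None,cv2.INTER_LINEAR).ravel()
    best.append((np.corrcoef(s0,s1)[0,1].round(3),ph.round(2)))
print('lid angle est (corr, rad):',sorted(best)[-4:][::-1])
E
python3 lid.py
```

```text
33.1 [574.7 202.8 136.5] yaw -102.2 [-8.1  5.3 -6.8] [1.07 1.76 0.04] 0.10806806218739885
rel tool: edge [46.8  1.5 43.7] lock [44.5 -0.7  6.8]
lid angle est (corr, rad): [(np.float64(0.379), np.float64(0.16)), (np.float64(0.378), np.float64(0.14)), (np.float64(0.361), np.float64(0.18)), (np.float64(0.353), np.float64(0.12))]
```

The lid is moving: the estimate is about 0.15 rad for roughly 10° commanded, with a lifting force of 7 N. I continue along the arc.

Request:
{"api": "carry_out", "payload": {
  "grip": [1, 1, 1, 1, 1],
  "linear": [
    [-0.0108, 0, -0.0064],
    [-0.0108, 0, -0.0064],
    [-0.0101, 0, -0.0073],
    [-0.0101, 0, -0.0073],
    [0, 0, 0]
  ],
  "turn": [0, 0, 0, 0, 0]
}}

```text
t: 33.65
eef_pos: [588.6, 200.4, 158.6]
tcp_rot: [0.084, 1.565, 3.013]
ft_force: [-12.4, 5.4, 3.5]
opening: 0.107
```

Request:
{"api": "carry_out", "payload": {
  "grip": [1, 1, 1, 1, 1],
  "linear": [
    [-0.0095, 0, -0.0082],
    [-0.0095, 0, -0.0082],
    [-0.0087, -0.001, -0.009],
    [-0.0087, 0, -0.009],
    [0, 0, 0]
  ],
  "turn": [0, 0, 0, 0, 0]
}}

```text
t: 34.15
eef_pos: [605.7, 197.2, 176.8]
tcp_rot: [0.096, 1.565, 3.025]
ft_force: [-11.6, 4.2, 4.3]
opening: 0.106
```

```bash
python3 st.py; python3 lid.py
```

```text
34.15 [605.7 197.2 176.8] yaw -102.2 [-11.6   4.2   4.3] [ 1.    2.44 -0.02] 0.10572611087929938
rel tool: edge [87.3  2.6 75. ] lock [85.1  0.4 38.1]
lid angle est (corr, rad): [(np.float64(0.592), np.float64(0.5)), (np.float64(0.591), np.float64(0.52)), (np.float64(0.586), np.float64(0.48)), (np.float64(0.583), np.float64(0.54))]
```

The lid is at about 0.5 rad, which matches the path. I continue to about 55°.

Request:
{"api": "carry_out", "payload": {
  "grip": [1, 1, 1, 1, 1],
  "linear": [
    [-0.0079, -0.0005, -0.0097],
    [-0.0079, -0.0005, -0.0097],
    [-0.007, -0.0005, -0.0103],
    [-0.007, -0.0005, -0.0103],
    [0, 0, 0]
  ],
  "turn": [0, 0, 0, 0, 0]
}}

```text
t: 34.7
eef_pos: [626.0, 193.5, 191.6]
tcp_rot: [0.213, 1.566, 3.141]
ft_force: [-8.3, 2.8, 2.6]
opening: 0.104
```

Request:
{"api": "carry_out", "payload": {
  "grip": [1, 1, 1, 1, 1],
  "linear": [
    [-0.0061, -0.0005, -0.0109],
    [-0.0061, -0.0005, -0.0109],
    [-0.0051, -0.0005, -0.0114],
    [-0.0051, -0.0005, -0.0114],
    [0, 0, 0]
  ],
  "turn": [0, 0, 0, 0, 0]
}}

```text
t: 35.2
eef_pos: [648.4, 189.6, 202.8]
tcp_rot: [0.285, 1.567, -3.07]
ft_force: [-7.2, 0.5, 2.6]
opening: 0.104
```

Request:
{"api": "carry_out", "payload": {
  "grip": [1, 1, 1, 1],
  "linear": [
    [-0.0042, -0.0005, -0.0118],
    [-0.0042, -0.0005, -0.0118],
    [0, 0, 0],
    [0, 0, 0]
  ],
  "turn": [0, 0, 0, 0]
}}

```text
t: 35.6
eef_pos: [660.1, 187.5, 207.2]
tcp_rot: [0.342, 1.568, -3.013]
ft_force: [-7.0, -0.1, 1.1]
opening: 0.102
```

```bash
python3 st.py; python3 lid.py
```

```text
35.6 [660.1 187.5 207.2] yaw -102.2 [-7.  -0.1  1.1] [0.04 1.59 0.01] 0.10227254557035988
rel tool: edge [117.6   4.5 130.3] lock [115.5   2.4  93.4]
lid angle est (corr, rad): [(np.float64(0.786), np.float64(0.88)), (np.float64(0.783), np.float64(0.9)), (np.float64(0.754), np.float64(0.86)), (np.float64(0.742), np.float64(0.92))]
```

The lid estimate is 0.89 rad (51°). I let go and retreat straight up.

Request:
{"api": "carry_out", "payload": {
  "grip": [0.5, 0.3, 0, 0, 0],
  "linear": [
    [0, 0, 0],
    [0, 0, 0],
    [0, 0, 0],
    [0, 0, 0],
    [0, 0, 0]
  ],
  "turn": [0, 0, 0, 0, 0]
}}

```text
t: 36.15
eef_pos: [661.3, 187.5, 207.0]
tcp_rot: [2.892, 1.571, -0.46]
ft_force: [0.9, -0.2, 0.2]
opening: 0.46
```

Request:
{"api": "carry_out", "payload": {
  "grip": [0, 0, 0, 0, 0],
  "linear": [
    [0, 0, 0],
    [-0.02, 0, 0],
    [-0.05, 0, 0],
    [-0.06, 0, 0],
    [-0.06, 0, 0]
  ],
  "turn": [0, 0, 0, 0, 0]
}}

```text
t: 36.65
eef_pos: [661.1, 187.6, 303.7]
tcp_rot: [-3.118, 1.571, -0.187]
ft_force: [0.5, -0.2, -0.2]
opening: 0.503
```

Request:
{"api": "carry_out", "payload": {
  "grip": [0, 0, 0, 0, 0],
  "linear": [
    [0, 0, 0.06],
    [0, 0, 0.06],
    [0, 0, 0.06],
    [0, 0, 0],
    [0, 0, 0]
  ],
  "turn": [0, 0, 0, 0, 0]
}}

```text
t: 37.15
eef_pos: [573.3, 206.6, 303.1]
tcp_rot: [-2.814, 1.569, 0.117]
ft_force: [-0.0, -0.0, -0.2]
opening: 0.497
```

```bash
python3 st.py; python3 lid.py; python3 - <<'E'
from h import *
import importlib
im,j=grab('scene','s13.png');t,k=grab('top','t13.png');w,iw=grab('wrist','w13.png')
lx=np.array([np.cos(np.radians(-8.6)),np.sin(np.radians(-8.6)),0]);ly=np.array([-lx[1],lx[0],0]);lz=np.array([0,0,1.])
lock=np.array([566.6,204.4,92]);hinge=lock+136*lx-18*lz
def L(x,y,z,ph):
    d=np.array([x-136,18+z]);c,s=np.cos(ph),np.sin(ph);v=[c*d[0]+s*d[1],-s*d[0]+c*d[1]]
    return hinge+lx*v[0]+lz*v[1]+ly*y
# key silhouette test: dark share of predicted head face, turned key (30 along lock x, 10 along y)
for nm,img,inf in(('scene',im,j),('top',t,k),('wrist',w,iw)):
    g=img.max(2)
    out=[]
    for a,b in((12,3),(3,12)):
        for zs in(np.linspace(12,44,9),np.linspace(50,58,3)):
            P=[L(x,y,z,.89) for x in np.linspace(-a,a,5) for y in np.linspace(-b,b,5) for z in zs]
            u=proj(inf,P).round().astype(int);ok=(u[:,0]>=0)&(u[:,0]<640)&(u[:,1]>=0)&(u[:,1]<400)
            out.append((ok.mean().round(2),(g[u[ok,1],u[ok,0]]<70).mean().round(2)))
    print(nm,'turned head/above, unturned head/above:',out)
E
```

```text
37.15 [573.3 206.6 303.1] yaw -102.0 [-0.  -0.  -0.2] [ 0.02 -0.02  0.01] 0.4970560095145559
rel tool: edge [213.    5.   42.2] lock [211.1   2.9   5.3]
lid angle est (corr, rad): [(np.float64(0.783), np.float64(0.88)), (np.float64(0.78), np.float64(0.9)), (np.float64(0.754), np.float64(0.86)), (np.float64(0.737), np.float64(0.92))]
scene turned head/above, unturned head/above: [(np.float64(1.0), np.float64(0.99)), (np.float64(1.0), np.float64(0.25)), (np.float64(1.0), np.float64(0.85)), (np.float64(1.0), np.float64(0.41))]
top turned head/above, unturned head/above: [(np.float64(1.0), np.float64(1.0)), (np.float64(1.0), np.float64(0.2)), (np.float64(1.0), np.float64(0.83)), (np.float64(1.0), np.float64(0.47))]
wrist turned head/above, unturned head/above: [(np.float64(1.0), np.float64(0.81)), (np.float64(1.0), np.float64(0.41)), (np.float64(1.0), np.float64(0.42)), (np.float64(1.0), np.float64(0.25))]
```

With the gripper clear, the lid still stands at about 0.89 rad. The dark head fills the silhouette predicted for a home, turned key: 99% in the scene view and 100% in the top view, against 85% and 83% for an unturned key. I hand the job in.

```bash
python3 -c "
from cell import env
print(env.job_done()); print(env.state()['t'])"
```

```text
the job is handed in; nothing more can be done
None
the job is handed in; nothing more can be done
```

The lid now stands open at about 0.89 rad (51°), with the key turned in its lock and the gripper clear. I handed the job in at about 37 s of the 61 s allowed; the hand-in gives no verdict.

**What I did**
- **Picking up the key:** I took it off the coaster, but the first grip was about 12° askew because I had to angle the gripper past the canister. I laid the key back across the coaster and gripped it again square.
- **Standing it upright:** The tool only points down, so I levered the key on the lid's front edge and pressed its tip against the box's front wall. The keyhole itself brought it fully upright.
- **Unlocking and opening:** I released the key in the lock, gripped it again across its thickness, pressed it home and turned it about 100° clockwise. I eased back about 9° and lifted the lid along its arc. Then I let go and backed away.

**Last checks**
- **Lid:** The estimate from the scene camera was the same just before and after I let go. The force reading was about zero once I was clear.
- **Key:** The head fills the outline expected for a home, turned key at 99% in the scene view and 100% in the top view. The wrist view agrees less well, at 81%. An unturned key would also have matched at 83–85% in the first two views, so the outline alone does not prove the turn.
- **Plug angle:** I could not read it directly, and I felt no hard stop: the moment only rose to 0.12 N m. The turn rests on the key following the jaws and on the lid coming free.
- **Fully home:** My first wrist-picture check of this was unclear. I relied on the scene picture (within about 3 mm) and the firm 12 N push.
- **Other objects:** I saw no sign of touching the cup, saucer, jars or other things, but I did not measure them again at the end.

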